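# Torque the cleanout plug on the laundry drain pump

### The job

Fit the click wrench's square socket right down over the square-headed plug on top of the drain pump and turn it clockwise, gently and without forcing anything, until the plug is tight and the handle clearly breaks over at its hinge; stop there, well before the end of the hinge's travel. Then lift the wrench off without slackening the plug, lay it gently down in the aluminium drip tray and let go, leaving the other things on the shelf where they are.

Things in the scene. Friction and masses are not known exactly. Their poses are not given: they have to be found in the camera images.
- pump: Grey box 150 x 150 x 110 mm high on a 170 x 170 x 12 mm dark base plate, bolted down; a short black pipe stub on its +x side, a copper one on its +y side, both below the top. Origin: centre of its underside, z up. The plug stands in the centre of its flat top.
- plug_head (a point): Greased brass cleanout plug: round flange 68 mm across, 6 mm thick on the pump's top (z 110 to 116 mm), and on it a square head 27 mm across flats, 20 mm high (z 116 to 136 mm), its top 5 mm tapering inwards by 3.5 mm a side. The point is the centre of the head's top face; x and y are square to its flats; it turns with the plug.
- plug (a joint): Turn of the plug in rad, growing clockwise seen from above (tightening). It starts anywhere in 0 to 0.5 and runs against a light friction of 0.12 N m until it seats hard; the seat lies somewhere in 0.95 to 1.25, not known more closely: it has to be felt.
- socket (a point): Centre of the open underside of the wrench's steel socket: 45 mm square outside, 31 mm inside (2 mm play a side on the plug, 0.17 rad of turning play), 34 mm deep, 44 mm high. Fully on, it meets the flange, 20 mm below the top of the plug's head. z up when level; the handle runs along -x. The wrench (0.4 kg, balanced near the grip) starts lying level on socket and end knob.
- grip (a point): Point on the centre line of the wrench's rubber handle, 140 mm from the socket's axis and 34 mm above the socket's underside. The rubber is 24 x 24 mm in section and runs from 95 to 220 mm from the socket's axis. Axes as the socket's while the hinge is straight (x along the handle, towards the socket); they turn with the handle.
- pommel (a point): Centre of the wrench's round end knob, 68 mm across and 30 mm long, on the handle's centre line, 235 mm from the socket's axis and 34 mm above the socket's underside; the wrench ends at 256 mm.
- handle (a joint): Wrench's break-over hinge (upright axis, 45 mm from the socket's axis towards the grip), rad: 0 straight, growing as the handle is pulled clockwise from above while the head stays. A preloaded spring holds it to 0.6 N m at the hinge (6.3 N across the grip, more if the grasp resists the handle's turning); then it gives at nearly that load, to a dead stop at 0.42. Springs straight when let off.
- tray: Aluminium drip tray, fixed, 360 mm along its x, 200 mm along its y, walls 4 mm thick, 16 mm high overall, floor 4 mm thick. Origin: centre of its underside, on the shelf.
- scoop: Bystander: purple plastic laundry scoop, 75 x 65 x 40 mm bowl with a 90 mm handle.
- hammer: Bystander: steel hammer lying at the far edge.
- gasket: Bystander: black rubber ring 68 mm across, 6 mm thick.
- jar: Bystander: glass jar 68 mm across, 85 mm high.
- screwdriver: Bystander: screwdriver lying on the shelf.
- tape: Bystander: white disc of sealing tape, 60 mm across, 20 mm high.
- wood_block: Bystander: small wood block 90 x 60 x 30 mm.

How it is judged:
On the way, in this order (a step that is already met when the one before it is completed fails the run):
1. the socket is down over the plug's square head (horizontal distance between socket and plug_head below 0.005 m and z of socket in the frame of plug_head below -0.014 m), for 0.1 s.
2. the plug is home and the handle has broken over, socket still on the plug (value of joint handle above 0.1 rad and value of joint plug above 1.04 rad and horizontal distance between socket and plug_head below 0.006 m and z of socket in the frame of plug_head below -0.01 m), for 0.1 s.
At the end, for the whole second after the job is handed in: The plug is still home (joint at least 0.98); the wrench lies at rest and level (within 0.12 rad) in the drip tray, with its socket and its end knob both inside the tray's outline and down on its floor (socket's underside below 12 mm, knob's centre below 48 mm), released (value of joint plug above 0.98 rad and x of socket in the frame of tray between -0.18 and 0.18 m and y of socket in the frame of tray between -0.1 and 0.1 m and x of pommel in the frame of tray between -0.18 and 0.18 m and y of pommel in the frame of tray between -0.1 and 0.1 m and height (world z) of socket below 0.012 m and height (world z) of pommel below 0.048 m and angle between socket's own z axis and vertical below 0.12 rad and linear speed of wrench below 0.02 m/s); the robot touches nothing.
It fails at once if the handle is dragged on far past the click, towards the end of its hinge travel (over 0.34 rad) (value of joint handle above 0.34 rad).
It fails at once if a bystander is pushed away (more than 30 mm) (distance of any of scoop, hammer, gasket, jar, screwdriver, tape, wood_block from where it was at the start of the episode above 0.03 m).
It fails at once if the wrench is forced: it strains against the pump and plug with more than 150 N (contact force between wrench and pump above 150 N).
It fails at once if the wrench is dropped or slammed into the tray (over 120 N) (contact force between wrench and tray above 120 N).
It also fails if it takes over 72 s, if anything falls off the work surface, if the arm or the gripper's body presses on something with over 40 N, if the wrist force passes 120 N, or if a joint passes its speed limit or range.

### The arm

A 7-joint arm with a two-finger parallel gripper is mounted at the origin on the work surface. World frame = base frame: x ahead of the robot, y to its left, z up, the work surface at z = 0. Lengths are in m, angles in rad, forces in N, time in s.
With the tool pointing down it reaches from about 0.35 to 0.9 m from the base axis. Payload 8.1 kg.
Tool frame: the origin (TCP) lies midway between the tips of the shut fingers; the grasp point (between the pads) lies 19 mm behind it; z points along the fingers, y is the direction in which the jaws open and shut (so a half turn about z gives the same grasp; the last joint's range is limited). The gripper opens to 92 mm and grips with 3 to 60 N. Pads are 19 mm wide; open, the fingers measure 130 mm over their backs; the gripper's body (75 mm by 190 mm) begins 47 mm behind the grasp point.
Start: joints at [-1.271, 0.434, 0.025, 1.573, -0.012, 1.134, -0.075], TCP at [0.245, 0.575, 0.227] pointing down, gripper open.
Joint ranges: [-2.62, 2.62], [-0.44, 2.09], [-1.27, 1.32], [0.08, 2.57], [-1.32, 4.46], [0.12, 2], [-2.74, 2.74]. Speed limits (rad/s): [2.22, 2.22, 3.01, 3.01, 3.14, 3.14, 3.14].

### API

Orientations are given as a rotation vector (axis times angle).
In Python, from cell import arm gives the robot as it stands. The module is installed in compiled form; this text tells all that it offers.
- The arm moves only by the tool jog_arm, never from a script. Its argument "increments" is a list of rows, each an object with "slide": the shift along the tool's x, y, z in mm, a list of three; "roll": the turn about the tool's z in rad; "gripper": the opening, from 0 (shut) to 1 (fully open). In form: [{"slide": [x, y, z], "roll": roll, "gripper": gripper}, ...]. A call has exactly 10 rows; each row is the pose to reach, as a shift and turn from the pose commanded when the call began, along the tool's axes at that moment; what a row does not reach only later rows make up. A row lasts 1/12 s, in which the tool goes at most 41.7 mm and 7.16 degrees, less where a joint would pass 70% of its speed; a pose out of reach is approached as far as the arm can. A call with a gripper value outside its range is refused whole. The fingers move at their own pace and stop on an object; "newtons" is the grip in N (left out, the last holds). Time passes only in rows, so rows that repeat a pose let the fingers close, or fill a call up. It gives the time, the measured TCP pose, the force and the opening at its end, in the units of the state.
- arm.observe(): the state, without advancing time (a new reading comes with each control period).
- arm.get_image(name): name is "scene" or "top" or "wrist"; returns a dict with "frame" (384x512x3 uint8, blue, green, red), "depth" (384x512 float32, m along the optical axis (not along the pixel's ray), 0 where there is no reading), "intrinsics" (3x3 intrinsics, pixels), "R" (3x3) and "t" (3): a world point X has camera coordinates R X + t; the wrist camera has in their place "hand_eye" (4x4, takes a point from camera to tool coordinates, whose origin is the TCP and whose axes are the flange's). Camera axes: x right, y down, z forward; pixel columns grow to the right and rows downward; lengths in m; the calibration is good to about 2 mm. A picture is of the moment at which its call begins: read the wrist's pose just before it.
- arm.sign_off(): hands the job in, once; it reports no verdict.
The state is a dict: "clock": time; "joints": joint angles; "dq": joint speeds; "joint_efforts": joint torques, N m; "position": TCP position; "ee_rot": TCP orientation; "force": force on the tool from outside, world axes, zero at the start; "ft_torque": the same for the moment, N m; "width": opening from 0.0 (shut) to 1.0 (fully open).
Only numpy, scipy, OpenCV 4.12 (cv2) and the standard library are available. Lean on these libraries where they do the work, as an engineer would, in place of code of your own. Each camera call takes 0.05 s, during which the arm holds its last target.

## Working session

There is one attempt and no reset: what is moved stays moved. The work goes in short steps, Python scripts to look and compute and a tool call to move; the robot and the scene stay as the last step left them, time stands still between calls to the robot, and variables do not carry over. Pictures are saved under pics/ and viewed, and the job is handed in when it is done.

Besides the shell and the picture viewer there is one more tool, called after "Call:" by a JSON object that holds its "op" and its "data". jog_arm: Moves the arm, as the interface text tells. Its arguments: {"type":"object","properties":{"increments":{"type":"array"},"newtons":{"type":"number"}},"required":["increments"]}

```bash
mkdir -p pics
cat > h.py <<'E'
from cell import arm
import numpy as np, cv2
from scipy.spatial.transform import Rotation as Ro
def cam(n):
    im=arm.get_image(n); return im
def world(im,u,v,depth=None,z=None,pose=None):
    K=np.array(im['intrinsics']); r=np.linalg.inv(K)@np.array([u,v,1.0])
    if 'R' in im and im.get('R') is not None:
        R=np.array(im['R']);t=np.array(im['t']); A=R.T; c=-R.T@t
    else:
        H=np.array(im['hand_eye']); p,rv=pose; Rt=Ro.from_rotvec(rv).as_matrix()
        A=Rt@H[:3,:3]; c=Rt@H[:3,3]+np.array(p)
    d=A@r
    if z is not None: return c+d*(z-c[2])/d[2]
    return c+d*depth
E
python3 - <<'E'
from h import *
s=arm.observe();print(s)
for n in ['scene','top','wrist']:
    im=cam(n);cv2.imwrite(f'pics/{n}0.png',im['frame']);print(n,im['intrinsics'],im.get('R'),im.get('t'),im.get('hand_eye'))
E
```

```text
{'clock': 0.0, 'joints': array([-1.27059095,  0.43521833,  0.02497946,  1.57408163, -0.01160091,
        1.133994  , -0.07508786]), 'dq': array([ 0.00193131, -0.00025253, -0.00086645, -0.00023791,  0.00101522,
        0.00023765,  0.00105026]), 'joint_efforts': array([ 1.04026178e-04, -6.67840362e+01,  9.84897874e-01, -3.14462793e+01,
       -6.05093781e-02,  4.25470644e-02,  1.74946308e-04]), 'position': array([0.24485879, 0.57449226, 0.22595392]), 'ee_rot': array([-6.28520355e-01, -3.07790429e+00,  2.42988330e-03]), 'force': array([ 0.20864998,  0.51235451, -0.21587008]), 'ft_torque': array([-0.02477981,  0.00208145, -0.00398285]), 'width': 1.0001069787679706}
scene [[427.49346253   0.         256.2746101 ]
 [  0.         427.49346253 191.34668396]
 [  0.           0.           1.        ]] [[ 0.80963747  0.58690017 -0.00594588]
 [ 0.48707764 -0.67751417 -0.55111697]
 [-0.32747906  0.44330885 -0.83440681]] [-0.45812573 -0.21160283  1.75305499] None
top [[431.15250775   0.         253.03391932]
 [  0.         431.15250775 190.70106037]
 [  0.           0.           1.        ]] [[ 0.00757724 -0.99994174 -0.00768786]
 [-0.99283356 -0.00660599 -0.11932261]
 [ 0.11926488  0.0085369  -0.99282577]] [-0.01014307  0.54992722  1.3690438 ] None
wrist [[292.86546393   0.         251.52807667]
 [  0.         292.86546393 191.86036528]
 [  0.           0.           1.        ]] None None [[-2.04873848e-04 -9.67556528e-01 -2.52654553e-01  6.70549551e-02]
 [ 9.99999807e-01 -5.01407553e-05 -6.18867901e-04 -4.63544221e-04]
 [ 5.86121388e-04 -2.52654631e-01  9.67556352e-01 -1.58869142e-01]
 [ 0.00000000e+00  0.00000000e+00  0.00000000e+00  1.00000000e+00]]
```

View pics/scene0.png

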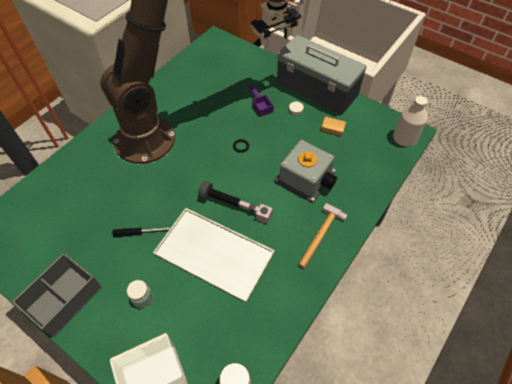

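View pics/top0.png

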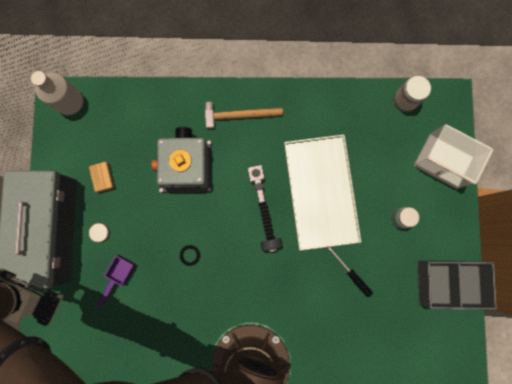

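View pics/wrist0.png

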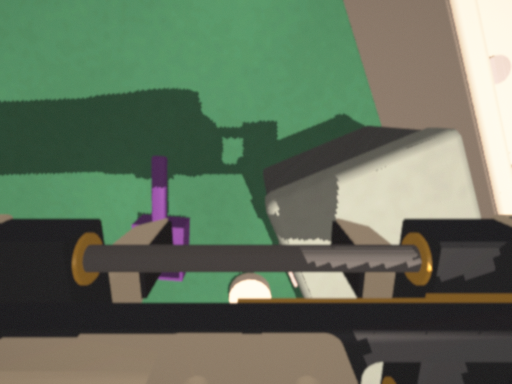

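The top view shows the wrench with its socket at about (257,173) and knob at (271,245). The pump plug is at (180,161), and the tray's corners are near (285,142), (344,136), (360,243) and (300,250). I'll zoom in to measure.

Run:
```python
from h import *
im=cam('top');f=im['frame'];np.save('top.npy',im,allow_pickle=True)
c=f[125:265,145:370];cv2.imwrite('pics/topz.png',cv2.resize(c,None,fx=3.5,fy=3.5,interpolation=cv2.INTER_CUBIC))
c=f[130:200,145:220];cv2.imwrite('pics/pumpz.png',cv2.resize(c,None,fx=8,fy=8,interpolation=cv2.INTER_CUBIC))
D=im['depth']
for (u,v) in [(180,161),(257,172),(271,245),(266,225),(320,190),(200,150)]:
    print((u,v),world(im,u,v,depth=D[v,u]).round(4))
```

```text
(180, 161) [0.6274 0.2159 0.134 ]
(257, 172) [ 0.6083 -0.0187  0.0535]
(271, 245) [ 0.3754 -0.0641  0.0636]
(266, 225) [ 0.4384 -0.0485  0.0473]
(320, 190) [ 0.5576 -0.2284  0.0015]
(200, 150) [0.6669 0.1589 0.1107]
```

View pics/topz.png

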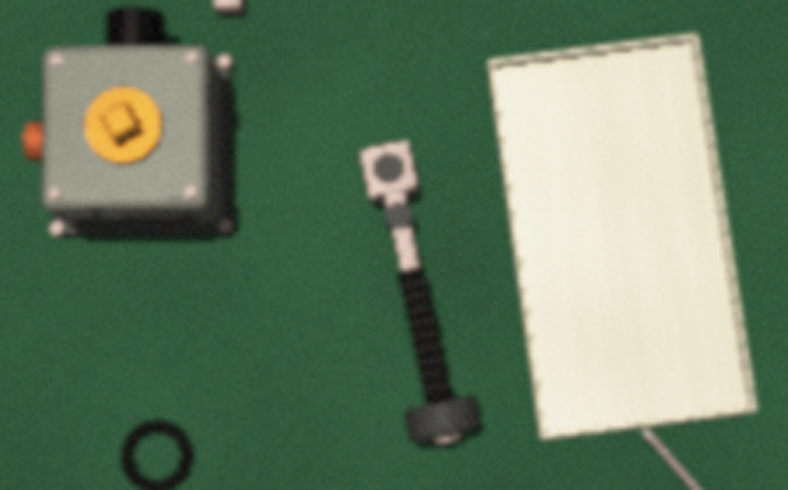

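View pics/pumpz.png

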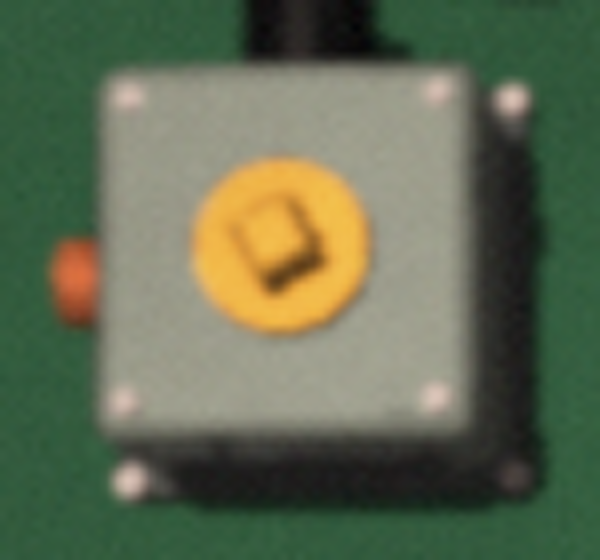

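Run:
```python
from h import *
im=np.load('top.npy',allow_pickle=True).item();f=im['frame'];D=im['depth']
g=cv2.cvtColor(f,cv2.COLOR_BGR2HSV)
# rubber: dark between rows 203..238 near wrench
m=np.zeros(D.shape,np.uint8); m[203:238,255:280]=(f[203:238,255:280].max(2)<45)
n,l,st,_=cv2.connectedComponentsWithStats(m);i=1+st[1:,4].argmax();m=l==i
v,u=np.nonzero(m);P=np.array([world(im,a,b,z=0.042) for a,b in zip(u,v)])[:,:2]
c=P.mean(0);U,S,Vt=np.linalg.svd(P-c);d=Vt[0]*np.sign(Vt[0][0]);print('rubber',len(u),c,d,np.degrees(np.arctan2(d[1],d[0])),'extent',((P-c)@d).min(),((P-c)@d).max())
# socket head bright
m=np.zeros(D.shape,np.uint8); R=f[162:186,244:270]; m[162:186,244:270]=(R[...,2]>90)
n,l,st,ce=cv2.connectedComponentsWithStats(m);i=1+st[1:,4].argmax();print(st[i],ce[i])
cn=max(cv2.findContours((l==i).astype(np.uint8),0,2)[0],key=cv2.contourArea)
# tray
tm=((f.min(2)>130)).astype(np.uint8);tm[:, :275]=0;tm[:,375:]=0
cn=max(cv2.findContours(tm,0,2)[0],key=cv2.contourArea);r=cv2.minAreaRect(cn);print('tray',r,[world(im,*p,z=0.012).round(4)[:2] for p in cv2.boxPoints(r)], world(im,*r[0],z=.012))
print('sock',world(im,145+388/3.5,125+168/3.5,z=0.044),'pommel px',world(im,145+443/3.5,125+420/3.5,z=.05))
# flange
fm=((g[...,0]>12)&(g[...,0]<32)&(g[...,1]>140)&(g[...,2]>90)).astype(np.uint8);fm[:, :150]=0;fm[:,212:]=0;fm[:140]=0;fm[190:]=0
fm=cv2.morphologyEx(fm,cv2.MORPH_CLOSE,np.ones((7,7)))
cn=max(cv2.findContours(fm,0,2)[0],key=cv2.contourArea);e=cv2.fitEllipse(cn);print('flange',e,world(im,*e[0],z=.116))
pk=145+np.array([103,472,470,100])/8.;
```

```text
rubber 252 [ 0.45407278 -0.04945684] [0.9732435  0.22977619] 13.283895222282428 extent -0.056958829174188444 0.058313820885772236
[247 165  18  21 256] [255.640625  173.8828125]
tray ((322.1200256347656, 191.83999633789062), (109.74296569824219, 61.94255065917969), 81.8698959350586) [array([ 0.7175, -0.1074]), array([ 0.7487, -0.3126]), array([ 0.3877, -0.3565]), array([ 0.358 , -0.1573])] [ 0.55022951 -0.23373608  0.012     ]
sock [ 0.60650016 -0.01503799  0.044     ] pommel px [ 0.37535822 -0.06631562  0.05      ]
flange ((179.83277893066406, 160.38914489746094), (20.501571655273438, 20.580324172973633), 128.633056640625) [0.63275901 0.21978695 0.116     ]
```

```bash
cat >> h.py <<'E'
def go(x,y,z,yawdeg):
    "print slide/roll from current measured pose to TCP target pointing down with tool-x yaw"
    s=arm.observe();R=Ro.from_rotvec(s['ee_rot']).as_matrix()
    yaw=np.degrees(np.arctan2(R[1,0],R[0,0]))
    d=R.T@(np.array([x,y,z])-s['position'])
    dy=(yawdeg-yaw+180)%360-180
    print('clock %.2f'%s['clock'],'pos',s['position'].round(4),'yaw %.2f'%yaw,'tilt',R[:,2].round(4),'F',s['force'].round(2),'T',s['ft_torque'].round(3),'w %.3f'%s['width'])
    print('slide mm',(d*1000).round(1),'roll %.4f'%(-np.radians(dy)), 'q',s['joints'].round(2))
E
python3 -c "
from h import *
go(.706,.237,.21,193)"
```

```text
clock 0.20 pos [0.2449 0.5747 0.2263] yaw 156.92 tilt [-2.e-04 -9.e-04 -1.e+00] F [-0.22 -0.56  0.26] T [-0.005 -0.033 -0.046] w 0.998
slide mm [-556.5 -129.9   16.4] roll -0.6297 q [-1.27  0.43  0.02  1.57 -0.01  1.13 -0.08]
```

Call:
{"op": "jog_arm", "data": {"increments": [{"slide": [-40, -9, 1], "roll": -0.06, "gripper": 1}, {"slide": [-80, -19, 2], "roll": -0.12, "gripper": 1}, {"slide": [-120, -28, 3], "roll": -0.18, "gripper": 1}, {"slide": [-160, -37, 4], "roll": -0.25, "gripper": 1}, {"slide": [-200, -47, 5], "roll": -0.31, "gripper": 1}, {"slide": [-240, -56, 7], "roll": -0.37, "gripper": 1}, {"slide": [-280, -65, 8], "roll": -0.43, "gripper": 1}, {"slide": [-320, -75, 9], "roll": -0.5, "gripper": 1}, {"slide": [-360, -84, 10], "roll": -0.56, "gripper": 1}, {"slide": [-400, -93, 12], "roll": -0.63, "gripper": 1}]}}

```text
clock: 1.03
position: [0.578, 0.3311, 0.2148]
ee_rot: [-0.36, 3.121, 0.0]
force: [-0.1, 1.2, -0.3]
width: 1.001
```

```bash
python3 -c "
from h import *
go(.706,.237,.21,193)"
```

```text
clock 1.03 pos [0.578  0.3311 0.2148] yaw -166.82 tilt [ 1.e-04  2.e-04 -1.e+00] F [-0.12  1.16 -0.26] T [ 0.137 -0.058  0.005] w 1.001
slide mm [-103.2 -120.8    4.8] roll 0.0031 q [-0.59  0.51 -0.02  1.48  0.01  1.15  1.19]
```

Call:
{"op": "jog_arm", "data": {"increments": [{"slide": [-25, -30, 2], "roll": 0, "gripper": 1}, {"slide": [-50, -60, 3], "roll": 0, "gripper": 1}, {"slide": [-75, -90, 4], "roll": 0, "gripper": 1}, {"slide": [-92, -108, 5], "roll": 0, "gripper": 1}, {"slide": [-103, -121, 5], "roll": 0, "gripper": 1}, {"slide": [-103, -121, 5], "roll": 0, "gripper": 1}, {"slide": [-103, -121, 5], "roll": 0, "gripper": 1}, {"slide": [-103, -121, 5], "roll": 0, "gripper": 1}, {"slide": [-103, -121, 5], "roll": 0, "gripper": 1}, {"slide": [-103, -121, 5], "roll": 0, "gripper": 1}]}}

```text
clock: 1.87
position: [0.7032, 0.2394, 0.21]
ee_rot: [0.359, -3.121, -0.001]
force: [-0.5, 0.0, -0.3]
width: 0.997
```

Run:
```python
from h import *
go(.4705,-.046,.06,193)
s=arm.observe();im=cam('wrist');im['pose']=(s['position'],s['ee_rot']);np.save('w1.npy',im,allow_pickle=True)
cv2.imwrite('pics/w1.png',im['frame'])
```

```text
clock 1.87 pos [0.7032 0.2394 0.21  ] yaw -166.87 tilt [-2.e-04  8.e-04 -1.e+00] F [-0.55  0.   -0.31] T [ 0.009  0.024 -0.017] w 0.997
slide mm [ 291.4 -225.3  149.8] roll 0.0022 q [-0.41  0.65  0.01  1.25 -0.01  1.24  1.41]
```

View pics/w1.png

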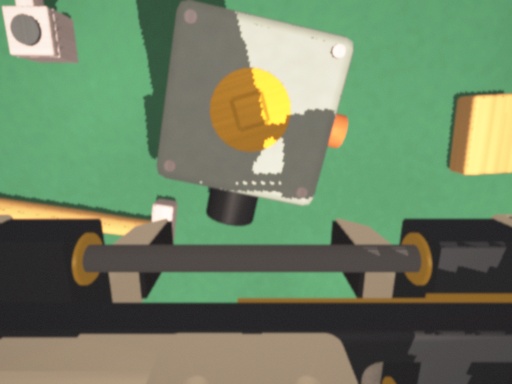

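The flange is centred near (250,109), and the head looks tilted slightly in the image. I'll zoom in.

Run:
```python
from h import *
im=np.load('w1.npy',allow_pickle=True).item();f=im['frame']
c=f[60:160,200:300];c=cv2.convertScaleAbs(c,alpha=1.3);cv2.imwrite('pics/w1z.png',cv2.resize(c,None,fx=6,fy=6,interpolation=cv2.INTER_CUBIC))
g=cv2.cvtColor(f,cv2.COLOR_BGR2HSV)
m=((g[...,0]>8)&(g[...,0]<35)&(g[...,1]>150)&(g[...,2]>40)).astype(np.uint8);m[:, :200]=0;m[:,300:]=0;m[:60]=0;m[160:]=0
m=cv2.morphologyEx(m,cv2.MORPH_CLOSE,np.ones((9,9)))
cn=max(cv2.findContours(m,0,2)[0],key=cv2.contourArea);e=cv2.fitEllipse(cn);print(e,world(im,*e[0],z=.116,pose=im['pose']))
```

```text
((249.58169555664062, 109.36921691894531), (78.4827880859375, 81.54594421386719), 175.33506774902344) [0.63324944 0.2206778  0.116     ]
```

View pics/w1z.png

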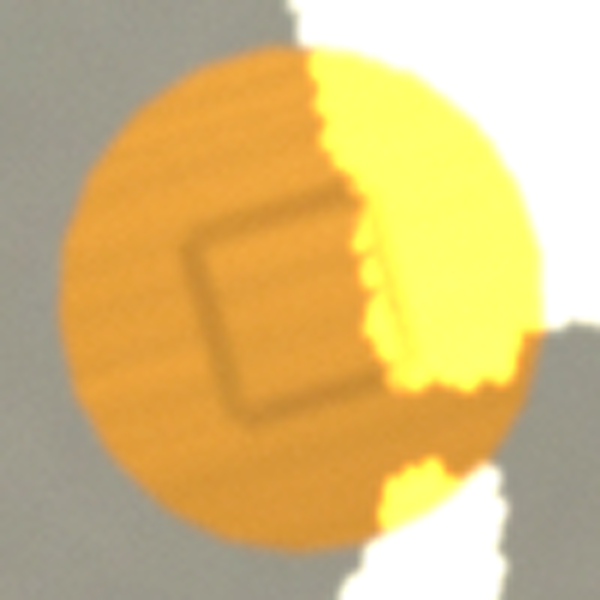

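Call:
{"op": "jog_arm", "data": {"increments": [{"slide": [20, -16, 0], "roll": 0, "gripper": 1}, {"slide": [52, -40, 0], "roll": 0, "gripper": 1}, {"slide": [84, -65, 5], "roll": 0, "gripper": 1}, {"slide": [116, -90, 20], "roll": 0, "gripper": 1}, {"slide": [148, -114, 40], "roll": 0, "gripper": 1}, {"slide": [180, -139, 60], "roll": 0, "gripper": 1}, {"slide": [212, -164, 80], "roll": 0, "gripper": 1}, {"slide": [244, -189, 90], "roll": 0, "gripper": 1}, {"slide": [276, -213, 100], "roll": 0, "gripper": 1}, {"slide": [291, -225, 100], "roll": 0, "gripper": 1}]}}

```text
clock: 2.75
position: [0.4677, -0.0487, 0.1086]
ee_rot: [0.355, -3.119, 0.0]
force: [-0.1, -0.7, -1.3]
width: 1.002
```

Call:
{"op": "jog_arm", "data": {"increments": [{"slide": [0, 0, 0], "roll": 0, "gripper": 1}, {"slide": [0, 0, 10], "roll": 0, "gripper": 1}, {"slide": [0, 0, 20], "roll": 0, "gripper": 1}, {"slide": [0, 0, 20], "roll": 0, "gripper": 1}, {"slide": [0, 0, 20], "roll": 0, "gripper": 1}, {"slide": [0, 0, 20], "roll": 0, "gripper": 1}, {"slide": [0, 0, 20], "roll": 0, "gripper": 1}, {"slide": [0, 0, 20], "roll": 0, "gripper": 1}, {"slide": [0, 0, 20], "roll": 0, "gripper": 1}, {"slide": [0, 0, 20], "roll": 0, "gripper": 1}]}}

```text
clock: 3.58
position: [0.4715, -0.0468, 0.09]
ee_rot: [-0.356, 3.121, -0.0]
force: [0.7, -0.1, 0.2]
width: 1.002
```

Run:
```python
from h import *
go(.4705,-.046,.0155,193)
s=arm.observe();im=cam('wrist');im['pose']=(s['position'],s['ee_rot']);np.save('w2.npy',im,allow_pickle=True)
cv2.imwrite('pics/w2.png',im['frame'])
```

```text
clock 3.58 pos [ 0.4715 -0.0468  0.09  ] yaw -166.98 tilt [ 5.e-04  0.e+00 -1.e+00] F [ 0.71 -0.06  0.15] T [ 0.015  0.018 -0.049] w 1.002
slide mm [ 0.8  1.  74.5] roll 0.0003 q [-0.02  0.37  0.01  2.09 -0.01  0.68  1.79]
```

View pics/w2.png

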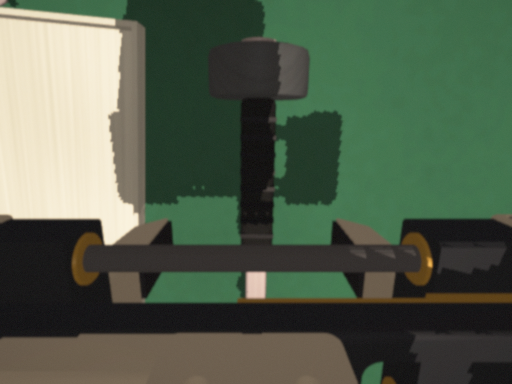

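Call:
{"op": "jog_arm", "data": {"increments": [{"slide": [0, 1, 15], "roll": 0, "gripper": 1}, {"slide": [1, 2, 35], "roll": 0, "gripper": 1}, {"slide": [1, 3, 52], "roll": 0, "gripper": 1}, {"slide": [1, 3, 64], "roll": 0, "gripper": 1}, {"slide": [1, 3, 71], "roll": 0, "gripper": 1}, {"slide": [1, 3, 74], "roll": 0, "gripper": 1}, {"slide": [1, 3, 74], "roll": 0, "gripper": 1}, {"slide": [1, 3, 74], "roll": 0, "gripper": 0.6}, {"slide": [1, 3, 74], "roll": 0, "gripper": 0.4}, {"slide": [1, 3, 74], "roll": 0, "gripper": 0.3}], "newtons": 25}}

```text
clock: 4.47
position: [0.4702, -0.0442, 0.0164]
ee_rot: [-0.356, 3.12, -0.0]
force: [-0.3, 0.1, 0.7]
width: 0.828
```

Call:
{"op": "jog_arm", "data": {"increments": [{"slide": [0, 0, 0], "roll": 0, "gripper": 0.25}, {"slide": [0, 0, 0], "roll": 0, "gripper": 0.15}, {"slide": [0, 0, 0], "roll": 0, "gripper": 0.1}, {"slide": [0, 0, 0], "roll": 0, "gripper": 0.1}, {"slide": [0, 0, 0], "roll": 0, "gripper": 0}, {"slide": [0, 0, 0], "roll": 0, "gripper": 0}, {"slide": [0, 0, 0], "roll": 0, "gripper": 0}, {"slide": [0, 0, 0], "roll": 0, "gripper": 0}, {"slide": [0, 0, 0], "roll": 0, "gripper": 0}, {"slide": [0, 0, 0], "roll": 0, "gripper": 0}], "newtons": 40}}

```text
clock: 5.3
position: [0.4696, -0.044, 0.0157]
ee_rot: [0.356, -3.121, -0.0]
force: [-0.2, -0.4, -0.1]
width: 0.256
```

Run:
```python
from h import *
go(.4705,-.046,.0155,193)
im=cam('top');f=im['frame'];c=f[125:265,145:370];cv2.imwrite('pics/t2.png',cv2.resize(c,None,fx=3.5,fy=3.5,interpolation=cv2.INTER_CUBIC))
```

```text
clock 5.30 pos [ 0.4696 -0.044   0.0157] yaw -166.98 tilt [-1.e-04  1.e-04 -1.e+00] F [-0.21 -0.42 -0.06] T [0.164 0.091 0.009] w 0.256
slide mm [-0.5 -2.1  0.2] roll 0.0003 q [-0.02  0.5   0.01  2.15 -0.01  0.49  1.78]
```

View pics/t2.png

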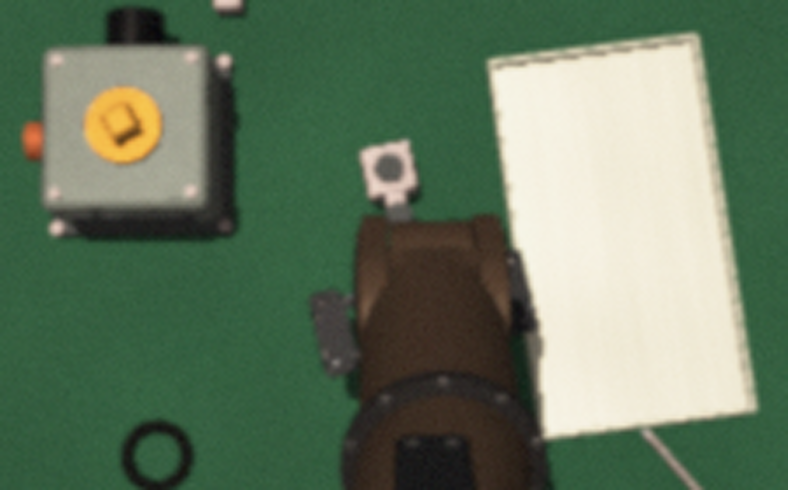

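Call:
{"op": "jog_arm", "data": {"increments": [{"slide": [0, 0, -5], "roll": 0, "gripper": 0}, {"slide": [0, 0, -15], "roll": 0, "gripper": 0}, {"slide": [0, 0, -35], "roll": 0, "gripper": 0}, {"slide": [0, 0, -60], "roll": 0, "gripper": 0}, {"slide": [0, 0, -85], "roll": 0, "gripper": 0}, {"slide": [0, 0, -110], "roll": 0, "gripper": 0}, {"slide": [0, 0, -135], "roll": 0, "gripper": 0}, {"slide": [0, 0, -155], "roll": 0, "gripper": 0}, {"slide": [0, 0, -165], "roll": 0, "gripper": 0}, {"slide": [0, 0, -165], "roll": 0, "gripper": 0}]}}

```text
clock: 6.18
position: [0.4707, -0.0442, 0.1831]
ee_rot: [-0.355, 3.117, -0.001]
force: [1.1, -0.2, -4.3]
width: 0.256
```

Run:
```python
from h import *
go(.514,.1473,.181,211.6)
```

```text
clock 6.18 pos [ 0.4707 -0.0442  0.1831] yaw -166.99 tilt [ 4.2e-03  1.0e-04 -1.0e+00] F [ 1.05 -0.17 -4.33] T [0.034 0.012 0.016] w 0.256
slide mm [-85.3 176.9   2.3] roll -0.3245 q [-0.03  0.23  0.02  1.99 -0.01  0.91  1.78]
```

Call:
{"op": "jog_arm", "data": {"increments": [{"slide": [-8, 16, 0], "roll": -0.03, "gripper": 0}, {"slide": [-22, 46, 0], "roll": -0.08, "gripper": 0}, {"slide": [-36, 76, 0], "roll": -0.13, "gripper": 0}, {"slide": [-50, 106, 0], "roll": -0.19, "gripper": 0}, {"slide": [-63, 132, 0], "roll": -0.24, "gripper": 0}, {"slide": [-74, 154, 0], "roll": -0.28, "gripper": 0}, {"slide": [-82, 170, 0], "roll": -0.31, "gripper": 0}, {"slide": [-85, 176.5, 0], "roll": -0.3245, "gripper": 0}, {"slide": [-85, 176.5, 0], "roll": -0.3245, "gripper": 0}, {"slide": [-85, 176.5, 0], "roll": -0.3245, "gripper": 0}]}}

```text
clock: 7.02
position: [0.5122, 0.1457, 0.1799]
ee_rot: [0.853, -3.022, 0.001]
force: [-0.1, -0.5, -3.7]
width: 0.261
```

Run:
```python
from h import *
go(.514,.1473,.181,211.6)
for n in ['top','scene']:
    im=cam(n);np.save(n+'3.npy',im,allow_pickle=True);f=im['frame']
    c=f[130:230,145:245] if n=='top' else f[120:220,225:345]
    cv2.imwrite(f'pics/{n}3.png',cv2.resize(c,None,fx=6,fy=6,interpolation=cv2.INTER_CUBIC))
```

```text
clock 7.02 pos [0.5122 0.1457 0.1799] yaw -148.46 tilt [-0.0016 -0.0013 -1.    ] F [-0.14 -0.52 -3.73] T [0.063 0.025 0.054] w 0.261
slide mm [-2.4  0.4 -1.1] roll -0.0011 q [-0.29  0.34 -0.12  1.85  0.05  0.96  1.69]
```

View pics/top3.png

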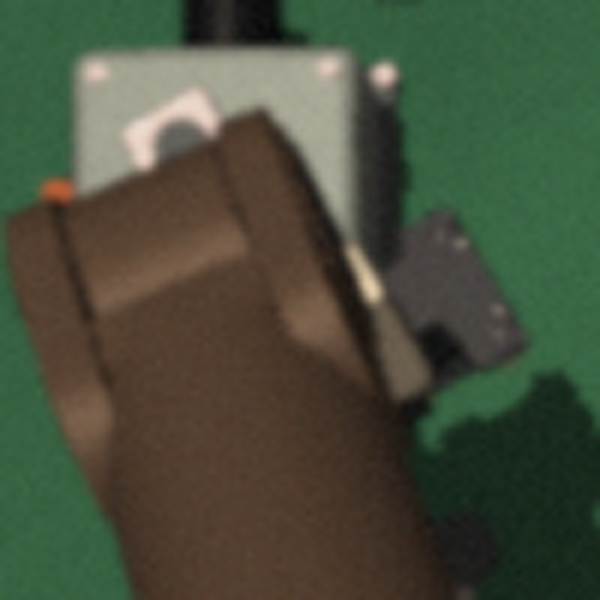

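View pics/scene3.png

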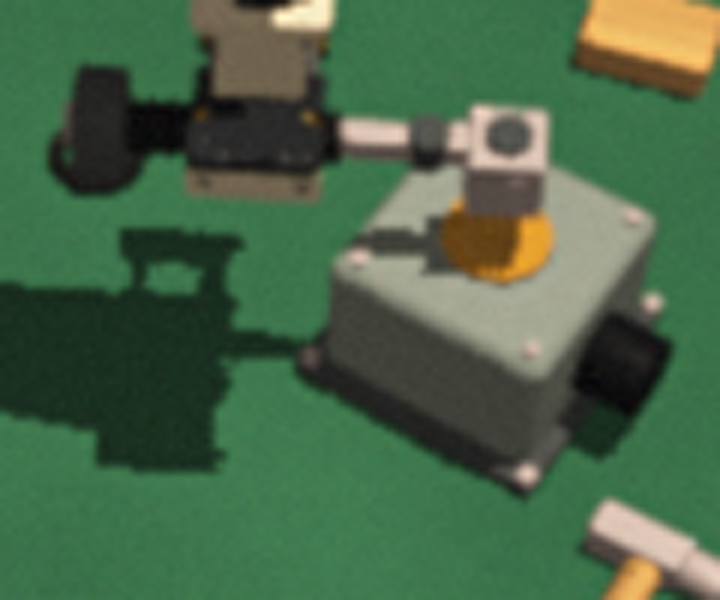

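Run:
```python
from h import *
s=np.load('scene3.npy',allow_pickle=True).item();t=np.load('top3.npy',allow_pickle=True).item()
f=cv2.imread('pics/scene0.png');g=cv2.cvtColor(f,cv2.COLOR_BGR2HSV)
m=((g[...,0]>10)&(g[...,0]<32)&(g[...,1]>150)&(g[...,2]>80)).astype(np.uint8);m[:140]=0;m[175:]=0;m[:,:290]=0;m[:,325:]=0
m=cv2.morphologyEx(m,cv2.MORPH_CLOSE,np.ones((5,5)))
cn=max(cv2.findContours(m,0,2)[0],key=cv2.contourArea);e=cv2.fitEllipse(cn);print('flange scene',e,world(s,*e[0],z=.116))
z=.208
# dark circle in scene
G=cv2.cvtColor(s['frame'],cv2.COLOR_BGR2GRAY);print(G[137:150,302:320])
print('scene sock',world(s,225+509/6-.4,120+135/6-.4,z=z),'top sock',world(t,145+183/6-.4,130+143/6-.4,z=z))
yaw=np.radians(31.54);print('tool-based',.5122+.14*np.cos(yaw),.1457+.14*np.sin(yaw))
```

```text
flange scene ((307.30230712890625, 158.87899780273438), (14.026591300964355, 17.600902557373047), 99.06583404541016) [0.63365566 0.2223182  0.116     ]
[[ 94 112 143 144 138 127 122 122 117 112 108 108 107 102  97  91  91  93]
 [ 97 144 203 208 195 171 164 156 149 141 150 157 156 143 112  95  92  93]
 [111 146 197 209 193 164 137 124 122 130 162 190 199 184 135  95  91  95]
 [152 156 193 191 154 112  94  86  90  98 129 175 204 193 141  96  90  94]
 [191 177 195 181 117  82  83  83  86  81  94 142 192 191 139  95  91  94]
 [197 185 195 177 106  84  87  88  85  82  86 129 186 188 135  96  92  92]
 [199 187 196 173  99  75  83  90  85  85  90 138 194 189 130  93  92  94]
 [183 180 197 184 122  79  76  81  77  83 102 154 197 188 128  92  88  94]
 [122 160 198 200 176 130 111  95  93 117 150 188 205 188 127  93  89  93]
 [100 158 200 209 202 193 182 163 159 185 196 202 205 189 127  97  93  89]
 [109 148 183 184 188 187 188 184 187 191 191 192 196 185 139 113 106  97]
 [108  98 108 108 111 115 121 125 130 134 138 141 149 158 150 147 135 120]
 [111  78  72  73  74  74  76  81  88  95  90  87  94 121 153 161 159 149]]
scene sock [0.63179512 0.22287599 0.208     ] top sock [0.63542419 0.21725574 0.208     ]
tool-based 0.6315185257304383 0.21893311694523693
```

Call:
{"op": "jog_arm", "data": {"increments": [{"slide": [-1, 0, 5], "roll": 0, "gripper": 0}, {"slide": [-1.9, -0.3, 12], "roll": 0, "gripper": 0}, {"slide": [-1.9, -0.3, 18], "roll": 0, "gripper": 0}, {"slide": [-1.9, -0.3, 22], "roll": 0, "gripper": 0}, {"slide": [-1.9, -0.3, 25], "roll": 0, "gripper": 0}, {"slide": [-1.9, -0.3, 27], "roll": 0, "gripper": 0}, {"slide": [-1.9, -0.3, 29], "roll": 0, "gripper": 0}, {"slide": [-1.9, -0.3, 31], "roll": 0, "gripper": 0}, {"slide": [-1.9, -0.3, 32], "roll": 0, "gripper": 0}, {"slide": [-1.9, -0.3, 33], "roll": 0, "gripper": 0}], "newtons": 50}}

```text
clock: 7.95
position: [0.5145, 0.1477, 0.1477]
ee_rot: [-0.856, 3.023, 0.0]
force: [1.0, -0.8, -4.5]
width: 0.259
```

Run:
```python
from h import *
go(.514,.1473,.132,211.6)
im=cam('scene');f=im['frame'];c=f[120:220,225:345];cv2.imwrite('pics/s4.png',cv2.resize(c,None,fx=6,fy=6,interpolation=cv2.INTER_CUBIC))
```

```text
clock 7.95 pos [0.5145 0.1477 0.1477] yaw -148.39 tilt [ 2.e-04  1.e-04 -1.e+00] F [ 1.02 -0.83 -4.47] T [ 0.08   0.019 -0.03 ] w 0.259
slide mm [ 0.7 -0.1 15.7] roll 0.0002 q [-0.29  0.38 -0.12  1.88  0.06  0.88  1.69]
```

View pics/s4.png

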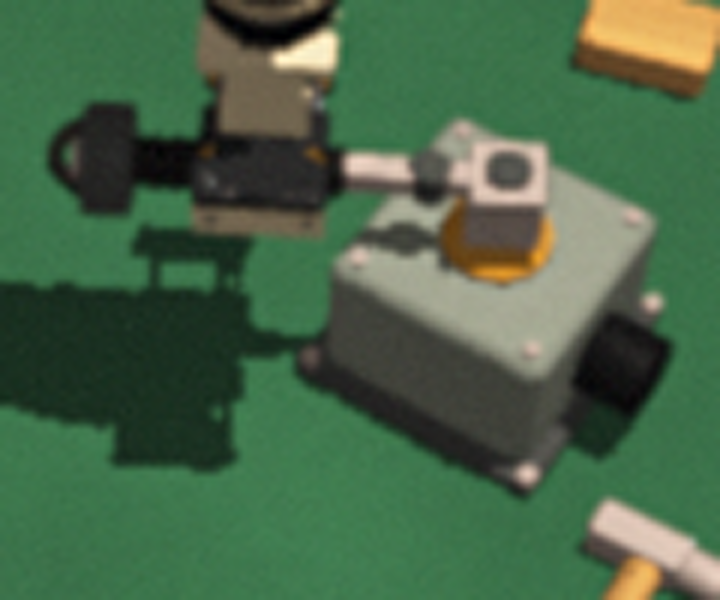

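Call:
{"op": "jog_arm", "data": {"increments": [{"slide": [0.3, 0, 1], "roll": 0, "gripper": 0}, {"slide": [0.5, 0, 3], "roll": 0, "gripper": 0}, {"slide": [0.5, 0, 5], "roll": 0, "gripper": 0}, {"slide": [0.5, 0, 7], "roll": 0, "gripper": 0}, {"slide": [0.5, 0, 8], "roll": 0, "gripper": 0}, {"slide": [0.5, 0, 8], "roll": 0, "gripper": 0}, {"slide": [0.5, 0, 8], "roll": 0, "gripper": 0}, {"slide": [0.5, 0, 8], "roll": 0, "gripper": 0}, {"slide": [0.5, 0, 8], "roll": 0, "gripper": 0}, {"slide": [0.5, 0, 8], "roll": 0, "gripper": 0}]}}

```text
clock: 8.83
position: [0.5141, 0.1475, 0.1398]
ee_rot: [-0.856, 3.023, 0.0]
force: [-0.4, 0.1, -4.2]
width: 0.256
```

Run:
```python
from h import *
go(.514,.1473,.132,211.6)
```

```text
clock 8.83 pos [0.5141 0.1475 0.1398] yaw -148.39 tilt [ 2.e-04  1.e-04 -1.e+00] F [-0.36  0.13 -4.24] T [0.098 0.073 0.02 ] w 0.256
slide mm [ 0.2 -0.1  7.8] roll 0.0001 q [-0.29  0.39 -0.12  1.89  0.06  0.87  1.69]
```

Free of contact and about 12 mm down over the head. I'll go on to the flange.

Call:
{"op": "jog_arm", "data": {"increments": [{"slide": [0, 0, 1], "roll": 0, "gripper": 0}, {"slide": [0, 0, 2], "roll": 0, "gripper": 0}, {"slide": [0, 0, 3], "roll": 0, "gripper": 0}, {"slide": [0, 0, 4], "roll": 0, "gripper": 0}, {"slide": [0, 0, 5], "roll": 0, "gripper": 0}, {"slide": [0, 0, 6], "roll": 0, "gripper": 0}, {"slide": [0, 0, 7], "roll": 0, "gripper": 0}, {"slide": [0, 0, 7.5], "roll": 0, "gripper": 0}, {"slide": [0, 0, 7.5], "roll": 0, "gripper": 0}, {"slide": [0, 0, 7.5], "roll": 0, "gripper": 0}]}}

```text
clock: 9.67
position: [0.514, 0.1475, 0.1322]
ee_rot: [0.856, -3.023, -0.0]
force: [-0.7, -0.9, -3.7]
width: 0.258
```

Run:
```python
from h import *
go(.514,.1473,.132,211.6)
im=cam('scene');np.save('s5.npy',im,allow_pickle=True);f=im['frame'];c=f[120:220,225:345];cv2.imwrite('pics/s5.png',cv2.resize(c,None,fx=6,fy=6,interpolation=cv2.INTER_CUBIC))
```

```text
clock 9.67 pos [0.514  0.1475 0.1322] yaw -148.39 tilt [-0.  0. -1.] F [-0.72 -0.87 -3.69] T [ 0.048 -0.003  0.027] w 0.258
slide mm [ 0.1 -0.1  0.2] roll 0.0001 q [-0.29  0.4  -0.12  1.9   0.06  0.85  1.68]
```

View pics/s5.png

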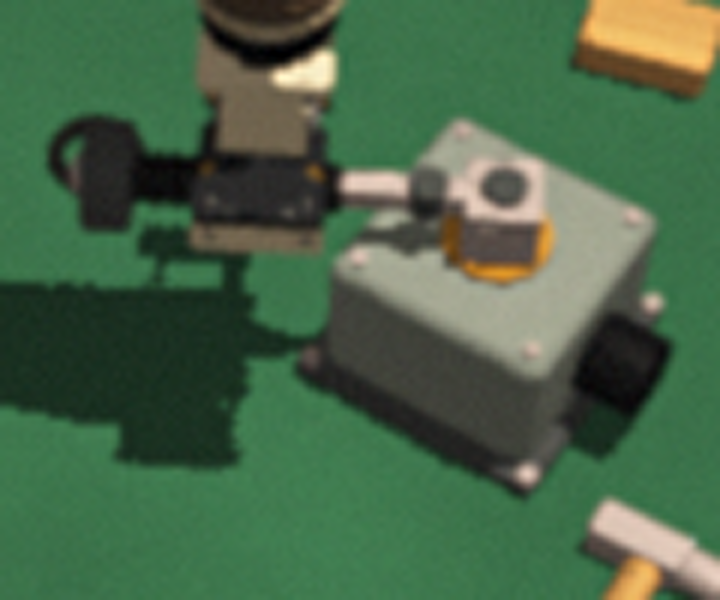

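Call:
{"op": "jog_arm", "data": {"increments": [{"slide": [0, 2.8, 0], "roll": 0.02, "gripper": 0}, {"slide": [-0.3, 8.4, 0], "roll": 0.06, "gripper": 0}, {"slide": [-0.7, 14, 0], "roll": 0.1, "gripper": 0}, {"slide": [-1.4, 19.5, 0], "roll": 0.14, "gripper": 0}, {"slide": [-2.3, 25.1, 0], "roll": 0.18, "gripper": 0}, {"slide": [-3.4, 30.5, 0], "roll": 0.22, "gripper": 0}, {"slide": [-4.7, 36, 0], "roll": 0.26, "gripper": 0}, {"slide": [-5.8, 40, 0], "roll": 0.29, "gripper": 0}, {"slide": [-6.3, 41.4, 0], "roll": 0.3, "gripper": 0}, {"slide": [-6.3, 41.4, 0], "roll": 0.3, "gripper": 0}]}}

```text
clock: 10.55
position: [0.4967, 0.1865, 0.132]
ee_rot: [0.395, -3.115, 0.0]
force: [-4.8, 0.4, -2.4]
width: 0.259
```

```bash
cat >> h.py <<'E'
P=np.array([.6332,.2208])
def st():
    s=arm.observe();R=Ro.from_rotvec(s['ee_rot']).as_matrix();yaw=np.arctan2(-R[1,0],-R[0,0])
    h=np.array([np.cos(yaw),np.sin(yaw)])
    so=s['position'][:2]+.14*h
    print('clk %.2f'%s['clock'],'pos',s['position'].round(4),'wrench yaw %.3f (turned %.3f)'%(yaw,np.radians(31.6)-yaw),'sock err mm',((so-P)*1000).round(1),'in tool',(R.T@np.append(P-so,0)*1000).round(1),'Ftool',(R.T@s['force']).round(2),'Ttool',(R.T@s['ft_torque']).round(3),'w %.3f'%s['width'],'q',s['joints'].round(2))
    return s
E
python3 -c "
from h import *
st()"
```

```text
clk 10.55 pos [0.4967 0.1865 0.132 ] wrench yaw 0.252 (turned 0.299) sock err mm [-1.   0.7] in tool [-0.8 -0.9 -0. ] Ftool [4.53 1.55 2.41] Ttool [-0.384  0.798 -0.265] w 0.259 q [-0.42  0.39 -0.06  1.91  0.03  0.84  1.34]
```

Call:
{"op": "jog_arm", "data": {"increments": [{"slide": [0.3, 2.5, 0], "roll": 0.015, "gripper": 0}, {"slide": [0.6, 6, 0], "roll": 0.04, "gripper": 0}, {"slide": [0.6, 10, 0], "roll": 0.065, "gripper": 0}, {"slide": [0.4, 13.3, 0], "roll": 0.09, "gripper": 0}, {"slide": [0.1, 16.8, 0], "roll": 0.115, "gripper": 0}, {"slide": [-0.3, 20, 0], "roll": 0.14, "gripper": 0}, {"slide": [-0.6, 21.6, 0], "roll": 0.15, "gripper": 0}, {"slide": [-0.6, 21.6, 0], "roll": 0.15, "gripper": 0}, {"slide": [-0.6, 21.6, 0], "roll": 0.15, "gripper": 0}, {"slide": [-0.6, 21.6, 0], "roll": 0.15, "gripper": 0}]}}

```text
clock: 11.38
position: [0.493, 0.2072, 0.1323]
ee_rot: [-0.161, 3.137, 0.0]
force: [-2.1, 2.7, -5.1]
width: 0.256
```

```bash
python3 -c "
from h import *
st()"
```

```text
clk 11.38 pos [0.493  0.2072 0.1323] wrench yaw 0.102 (turned 0.449) sock err mm [-1.   0.7] in tool [-0.9 -0.8 -0. ] Ftool [1.84 2.88 5.05] Ttool [-0.651  0.42  -0.377] w 0.256 q [-0.48  0.39 -0.03  1.91  0.01  0.84  1.16]
```

Call:
{"op": "jog_arm", "data": {"increments": [{"slide": [0.2, 2.5, 0], "roll": 0.01, "gripper": 0}, {"slide": [0.4, 5.5, 0], "roll": 0.03, "gripper": 0}, {"slide": [0.3, 8.5, 0], "roll": 0.05, "gripper": 0}, {"slide": [0.1, 11.5, 0], "roll": 0.07, "gripper": 0}, {"slide": [-0.1, 14.3, 0], "roll": 0.09, "gripper": 0}, {"slide": [-0.3, 17, 0], "roll": 0.11, "gripper": 0}, {"slide": [-0.5, 18.3, 0], "roll": 0.12, "gripper": 0}, {"slide": [-0.5, 18.3, 0], "roll": 0.12, "gripper": 0}, {"slide": [-0.5, 18.3, 0], "roll": 0.12, "gripper": 0}, {"slide": [-0.5, 18.3, 0], "roll": 0.12, "gripper": 0}]}}

```text
clock: 12.22
position: [0.492, 0.2252, 0.1324]
ee_rot: [0.029, 3.141, 0.0]
force: [3.7, -0.3, -5.3]
width: 0.257
```

Run:
```python
from h import *
st()
im=cam('scene');f=im['frame'];c=f[110:210,225:345];cv2.imwrite('pics/s6.png',cv2.resize(c,None,fx=6,fy=6,interpolation=cv2.INTER_CUBIC))
```

```text
clk 12.22 pos [0.492  0.2252 0.1324] wrench yaw -0.019 (turned 0.570) sock err mm [-1.2  1.8] in tool [-1.2 -1.8  0. ] Ftool [-3.67 -0.25  5.29] Ttool [ 0.117 -0.672 -0.1  ] w 0.257 q [-0.53  0.4   0.    1.89 -0.    0.85  1.02]
```

View pics/s6.png

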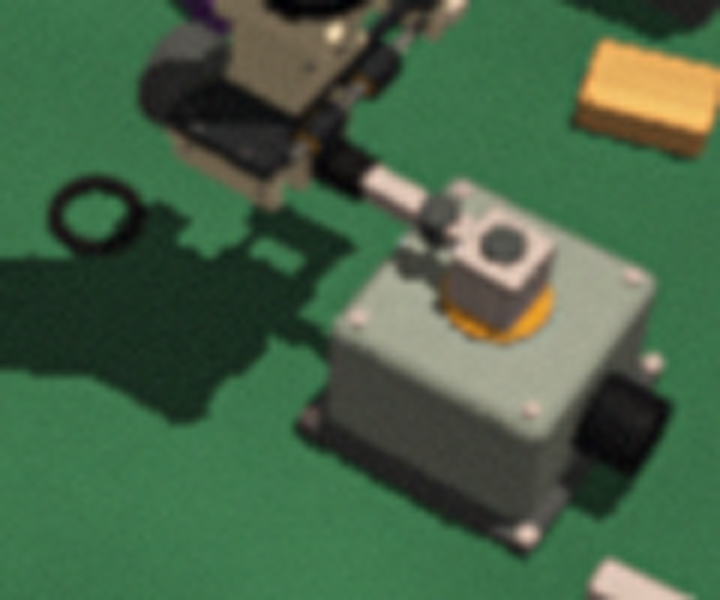

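Call:
{"op": "jog_arm", "data": {"increments": [{"slide": [-0.4, 1.5, 0], "roll": 0.01, "gripper": 0}, {"slide": [-0.7, 4.2, 0], "roll": 0.03, "gripper": 0}, {"slide": [-1, 7, 0], "roll": 0.05, "gripper": 0}, {"slide": [-1.2, 9.8, 0], "roll": 0.07, "gripper": 0}, {"slide": [-1.5, 12.6, 0], "roll": 0.09, "gripper": 0}, {"slide": [-1.7, 15.4, 0], "roll": 0.11, "gripper": 0}, {"slide": [-1.9, 16.8, 0], "roll": 0.12, "gripper": 0}, {"slide": [-1.9, 16.8, 0], "roll": 0.12, "gripper": 0}, {"slide": [-1.9, 16.8, 0], "roll": 0.12, "gripper": 0}, {"slide": [-1.9, 16.8, 0], "roll": 0.12, "gripper": 0}]}}

```text
clock: 13.1
position: [0.4935, 0.2421, 0.1322]
ee_rot: [-0.217, -3.134, -0.0]
force: [0.1, -0.5, -3.5]
width: 0.257
```

```bash
python3 -c "
from h import *
st()"
```

```text
clk 13.10 pos [0.4935 0.2421 0.1322] wrench yaw -0.138 (turned 0.689) sock err mm [-1.   2.1] in tool [-1.3 -1.9 -0. ] Ftool [-0.13 -0.5   3.46] Ttool [ 0.018  0.083 -0.045] w 0.257 q [-0.57  0.41  0.03  1.87 -0.02  0.86  0.89]
```

Call:
{"op": "jog_arm", "data": {"increments": [{"slide": [0, 1.4, 0], "roll": 0.01, "gripper": 0}, {"slide": [0, 4.2, 0], "roll": 0.03, "gripper": 0}, {"slide": [-0.2, 7, 0], "roll": 0.05, "gripper": 0}, {"slide": [-0.4, 9.8, 0], "roll": 0.07, "gripper": 0}, {"slide": [-0.7, 12.6, 0], "roll": 0.09, "gripper": 0}, {"slide": [-1, 15.4, 0], "roll": 0.11, "gripper": 0}, {"slide": [-1.1, 16.8, 0], "roll": 0.12, "gripper": 0}, {"slide": [-1.1, 16.8, 0], "roll": 0.12, "gripper": 0}, {"slide": [-1.1, 16.8, 0], "roll": 0.12, "gripper": 0}, {"slide": [-1.1, 16.8, 0], "roll": 0.12, "gripper": 0}]}}

```text
clock: 13.93
position: [0.497, 0.2587, 0.1322]
ee_rot: [-0.404, -3.115, -0.0]
force: [-2.1, 0.2, -4.1]
width: 0.26
```

```bash
python3 -c "
from h import *
st()"
```

```text
clk 13.93 pos [0.497  0.2587 0.1322] wrench yaw -0.258 (turned 0.809) sock err mm [-0.9  2.2] in tool [-1.4 -1.9 -0. ] Ftool [ 2.09 -0.36  4.08] Ttool [-0.068  0.474 -0.039] w 0.260 q [-0.62  0.43  0.06  1.85 -0.03  0.87  0.77]
```

Call:
{"op": "jog_arm", "data": {"increments": [{"slide": [0.2, 1.4, 0], "roll": 0.01, "gripper": 0}, {"slide": [0.4, 4.2, 0], "roll": 0.03, "gripper": 0}, {"slide": [0.3, 7, 0], "roll": 0.05, "gripper": 0}, {"slide": [0.1, 9.8, 0], "roll": 0.07, "gripper": 0}, {"slide": [-0.2, 12.6, 0], "roll": 0.09, "gripper": 0}, {"slide": [-0.5, 15.4, 0], "roll": 0.11, "gripper": 0}, {"slide": [-0.6, 16.8, 0], "roll": 0.12, "gripper": 0}, {"slide": [-0.6, 16.8, 0], "roll": 0.12, "gripper": 0}, {"slide": [-0.6, 16.8, 0], "roll": 0.12, "gripper": 0}, {"slide": [-0.6, 16.8, 0], "roll": 0.12, "gripper": 0}]}}

```text
clock: 14.77
position: [0.5022, 0.2747, 0.1323]
ee_rot: [0.59, 3.085, 0.0]
force: [0.7, 1.6, -5.4]
width: 0.255
```

```bash
python3 -c "
from h import *
st()"
```

```text
clk 14.77 pos [0.5022 0.2747 0.1323] wrench yaw -0.378 (turned 0.930) sock err mm [-0.9  2.2] in tool [-1.6 -1.7 -0. ] Ftool [-0.08  1.71  5.35] Ttool [-0.101  0.012 -0.155] w 0.255 q [-0.66  0.44  0.09  1.82 -0.05  0.88  0.64]
```

Call:
{"op": "jog_arm", "data": {"increments": [{"slide": [0, 1.4, 0], "roll": 0.01, "gripper": 0}, {"slide": [0, 4.4, 0], "roll": 0.03, "gripper": 0}, {"slide": [-0.2, 7.3, 0], "roll": 0.05, "gripper": 0}, {"slide": [-0.4, 10.2, 0], "roll": 0.07, "gripper": 0}, {"slide": [-0.6, 13, 0], "roll": 0.09, "gripper": 0}, {"slide": [-0.9, 15.8, 0], "roll": 0.11, "gripper": 0}, {"slide": [-1, 17.3, 0], "roll": 0.12, "gripper": 0}, {"slide": [-1, 17.3, 0], "roll": 0.12, "gripper": 0}, {"slide": [-1, 17.3, 0], "roll": 0.12, "gripper": 0}, {"slide": [-1, 17.3, 0], "roll": 0.12, "gripper": 0}]}}

```text
clock: 15.6
position: [0.5095, 0.2902, 0.1323]
ee_rot: [0.775, 3.044, 0.0]
force: [0.8, -1.5, -4.5]
width: 0.262
```

Run:
```python
from h import *
st()
im=cam('scene');f=im['frame'];c=f[110:210,225:345];cv2.imwrite('pics/s7.png',cv2.resize(c,None,fx=6,fy=6,interpolation=cv2.INTER_CUBIC))
```

```text
clk 15.60 pos [0.5095 0.2902 0.1323] wrench yaw -0.498 (turned 1.050) sock err mm [-0.7  2.5] in tool [-1.9 -1.9  0. ] Ftool [-1.44 -0.92  4.47] Ttool [-0.067 -0.32  -0.067] w 0.262 q [-0.69  0.46  0.12  1.79 -0.07  0.89  0.53]
```

View pics/s7.png

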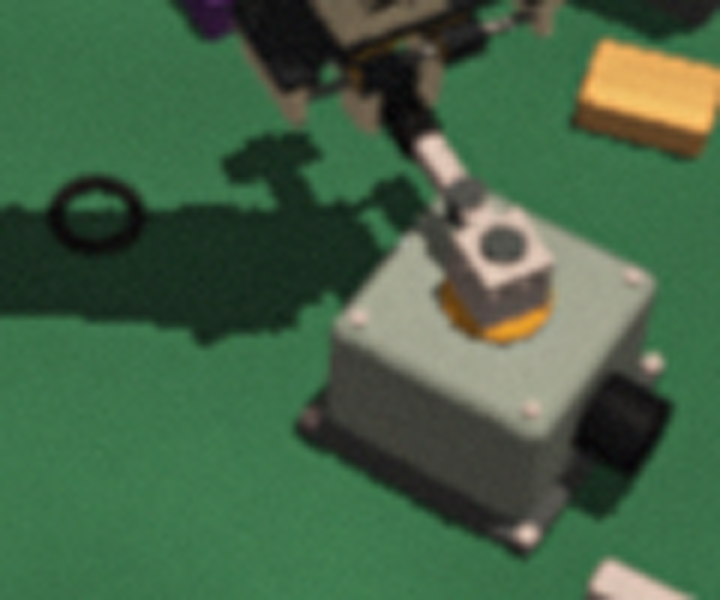

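Call:
{"op": "jog_arm", "data": {"increments": [{"slide": [-0.2, 1.4, 0], "roll": 0.01, "gripper": 0}, {"slide": [-0.5, 4.2, 0], "roll": 0.03, "gripper": 0}, {"slide": [-0.7, 7, 0], "roll": 0.05, "gripper": 0}, {"slide": [-0.9, 9.8, 0], "roll": 0.07, "gripper": 0}, {"slide": [-1.1, 12.6, 0], "roll": 0.09, "gripper": 0}, {"slide": [-1.4, 15.4, 0], "roll": 0.11, "gripper": 0}, {"slide": [-1.6, 16.8, 0], "roll": 0.12, "gripper": 0}, {"slide": [-1.6, 16.8, 0], "roll": 0.12, "gripper": 0}, {"slide": [-1.6, 16.8, 0], "roll": 0.12, "gripper": 0}, {"slide": [-1.6, 16.8, 0], "roll": 0.12, "gripper": 0}]}}

```text
clock: 16.48
position: [0.5186, 0.3046, 0.1322]
ee_rot: [-0.955, -2.993, -0.0]
force: [-1.0, 0.7, -3.0]
width: 0.261
```

```bash
python3 -c "
from h import *
st()"
```

```text
clk 16.48 pos [0.5186 0.3046 0.1322] wrench yaw -0.618 (turned 1.169) sock err mm [-0.5  2.7] in tool [-1.9 -1.9 -0. ] Ftool [1.2  0.02 3.04] Ttool [-0.045  0.297 -0.138] w 0.261 q [-0.72  0.49  0.15  1.75 -0.09  0.91  0.41]
```

Call:
{"op": "jog_arm", "data": {"increments": [{"slide": [0, 1.4, 0], "roll": 0.01, "gripper": 0}, {"slide": [0.1, 4.2, 0], "roll": 0.03, "gripper": 0}, {"slide": [0, 7, 0], "roll": 0.05, "gripper": 0}, {"slide": [-0.2, 9.8, 0], "roll": 0.07, "gripper": 0}, {"slide": [-0.5, 12.6, 0], "roll": 0.09, "gripper": 0}, {"slide": [-0.6, 14, 0], "roll": 0.1, "gripper": 0}, {"slide": [-0.6, 14, 0], "roll": 0.1, "gripper": 0}, {"slide": [-0.6, 14, 0], "roll": 0.1, "gripper": 0}, {"slide": [-0.6, 14, 0], "roll": 0.1, "gripper": 0}, {"slide": [-0.6, 14, 0], "roll": 0.1, "gripper": 0}]}}

```text
clock: 17.32
position: [0.527, 0.3152, 0.1321]
ee_rot: [-1.104, -2.941, 0.001]
force: [-3.3, -1.8, -3.0]
width: 0.258
```

```bash
python3 -c "
from h import *
st()"
```

```text
clk 17.32 pos [0.527  0.3152 0.1321] wrench yaw -0.718 (turned 1.270) sock err mm [-0.8  2.3] in tool [-2.1 -1.2  0. ] Ftool [ 1.31 -3.49  3.01] Ttool [ 0.89   0.432 -0.247] w 0.258 q [-0.74  0.51  0.17  1.72 -0.1   0.92  0.32]
```

Load is up to about 0.58 N m at the hinge, so the plug has seated. From here I'll turn about the hinge, 95 mm from the grip.

Call:
{"op": "jog_arm", "data": {"increments": [{"slide": [0, 1.9, 0], "roll": 0.02, "gripper": 0}, {"slide": [-0.1, 3.8, 0], "roll": 0.04, "gripper": 0}, {"slide": [-0.2, 5.7, 0], "roll": 0.06, "gripper": 0}, {"slide": [-0.3, 7.6, 0], "roll": 0.08, "gripper": 0}, {"slide": [-0.5, 9.5, 0], "roll": 0.1, "gripper": 0}, {"slide": [-0.7, 11.4, 0], "roll": 0.12, "gripper": 0}, {"slide": [-0.9, 13.3, 0], "roll": 0.14, "gripper": 0}, {"slide": [-1.2, 15.1, 0], "roll": 0.16, "gripper": 0}, {"slide": [-1.2, 15.1, 0], "roll": 0.16, "gripper": 0}, {"slide": [-1.2, 15.1, 0], "roll": 0.16, "gripper": 0}]}}

```text
clock: 18.15
position: [0.5382, 0.3261, 0.1321]
ee_rot: [-1.336, -2.843, 0.0]
force: [-4.4, -1.7, -3.3]
width: 0.257
```

Run:
```python
from h import *
st()
for n in ['scene','top']:
    im=cam(n);f=im['frame'];np.save(n+'8.npy',im,allow_pickle=True)
    c=f[110:210,225:345] if n=='scene' else f[130:230,130:230];cv2.imwrite(f'pics/{n}8.png',cv2.resize(c,None,fx=6,fy=6,interpolation=cv2.INTER_CUBIC))
```

```text
clk 18.15 pos [0.5382 0.3261 0.1321] wrench yaw -0.878 (turned 1.430) sock err mm [-5.6 -2.5] in tool [-1.7  5.9 -0. ] Ftool [ 1.53 -4.47  3.25] Ttool [ 0.956  0.493 -0.2  ] w 0.257 q [-0.77  0.53  0.21  1.68 -0.13  0.94  0.18]
```

View pics/scene8.png

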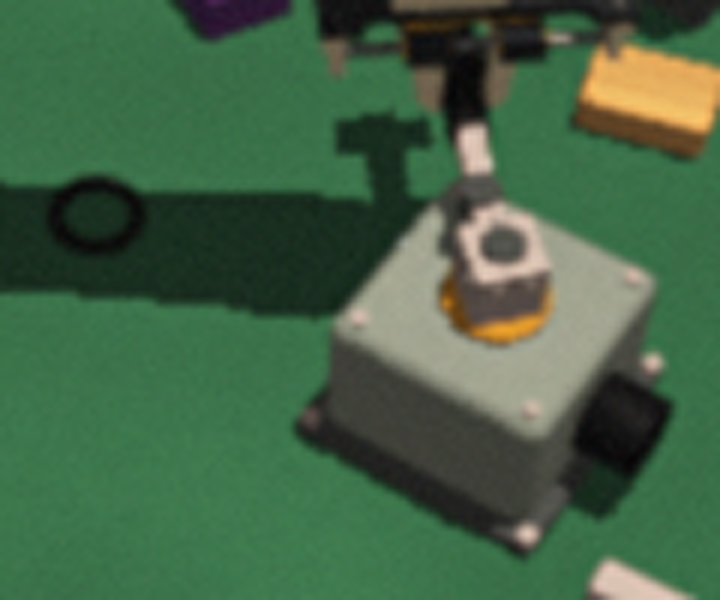

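View pics/top8.png

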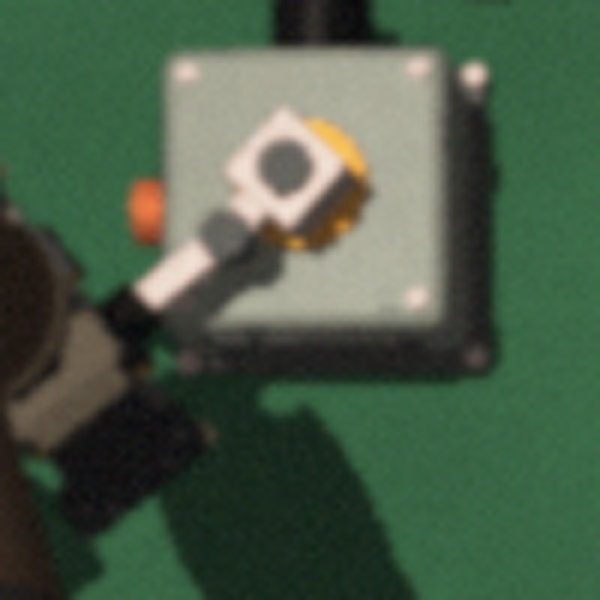

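Call:
{"op": "jog_arm", "data": {"increments": [{"slide": [0, 1, 0], "roll": 0.01, "gripper": 0}, {"slide": [0, 1.9, 0], "roll": 0.02, "gripper": 0}, {"slide": [-0.1, 2.8, 0], "roll": 0.03, "gripper": 0}, {"slide": [-0.1, 3.8, 0], "roll": 0.04, "gripper": 0}, {"slide": [-0.2, 4.8, 0], "roll": 0.05, "gripper": 0}, {"slide": [-0.2, 5.7, 0], "roll": 0.06, "gripper": 0}, {"slide": [-0.2, 5.7, 0], "roll": 0.06, "gripper": 0}, {"slide": [-0.2, 5.7, 0], "roll": 0.06, "gripper": 0}, {"slide": [-0.2, 5.7, 0], "roll": 0.06, "gripper": 0}, {"slide": [-0.2, 5.7, 0], "roll": 0.06, "gripper": 0}]}}

```text
clock: 19.08
position: [0.5427, 0.3296, 0.1322]
ee_rot: [-1.42, -2.802, -0.0]
force: [-5.1, -0.1, -3.9]
width: 0.26
```

Run:
```python
from h import *
st()
for n in ['top']:
    im=cam(n);f=im['frame'];np.save(n+'9.npy',im,allow_pickle=True)
    c=f[140:200,140:200];cv2.imwrite(f'pics/{n}9.png',cv2.resize(c,None,fx=10,fy=10,interpolation=cv2.INTER_CUBIC))
```

```text
clk 19.08 pos [0.5427 0.3296 0.1322] wrench yaw -0.938 (turned 1.490) sock err mm [-7.7 -4.2] in tool [-1.2  8.7  0. ] Ftool [ 2.92 -4.19  3.88] Ttool [ 0.964  0.607 -0.331] w 0.260 q [-0.78  0.54  0.23  1.67 -0.14  0.95  0.13]
```

View pics/top9.png

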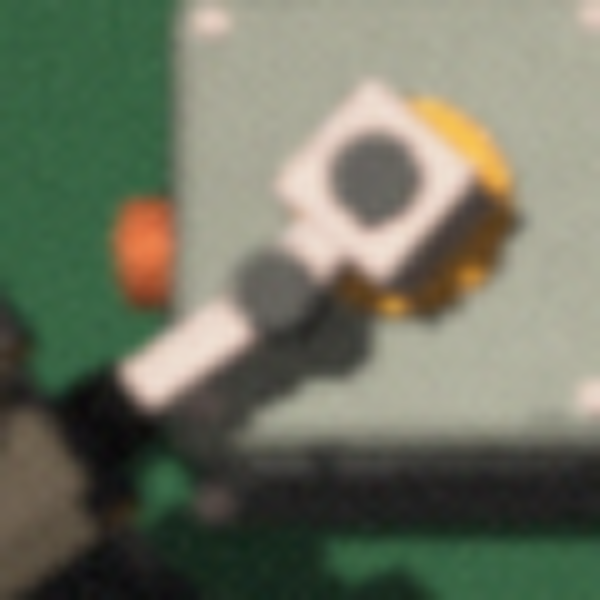

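```bash
python3 -c "
from h import *
go(.527,.3152,.1322,np.degrees(-.718)+180)
go(.5186,.3046,.1322,np.degrees(-.618)+180)"
```

```text
clock 19.13 pos [0.5427 0.3296 0.1323] yaw 126.24 tilt [-0.e+00  2.e-04 -1.e+00] F [-4.27  0.02 -3.71] T [-0.111  1.138  0.313] w 0.257
slide mm [ -2.3 -21.2   0.1] roll -0.2202 q [-0.78  0.54  0.23  1.67 -0.14  0.95  0.13]
clock 19.13 pos [0.5427 0.3296 0.1323] yaw 126.24 tilt [-0.e+00  2.e-04 -1.e+00] F [-4.27  0.02 -3.71] T [-0.111  1.138  0.313] w 0.257
slide mm [ -5.9 -34.2   0.1] roll -0.3202 q [-0.78  0.54  0.23  1.67 -0.14  0.95  0.13]
```

Call:
{"op": "jog_arm", "data": {"increments": [{"slide": [-0.3, -4, 0], "roll": -0.04, "gripper": 0}, {"slide": [-0.7, -8.5, 0], "roll": -0.09, "gripper": 0}, {"slide": [-1.2, -13, 0], "roll": -0.135, "gripper": 0}, {"slide": [-1.7, -17, 0], "roll": -0.18, "gripper": 0}, {"slide": [-2.3, -21.2, 0], "roll": -0.22, "gripper": 0}, {"slide": [-3.4, -25.4, 0], "roll": -0.25, "gripper": 0}, {"slide": [-4.5, -29.6, 0], "roll": -0.285, "gripper": 0}, {"slide": [-5.4, -32.5, 0], "roll": -0.31, "gripper": 0}, {"slide": [-5.4, -32.5, 0], "roll": -0.31, "gripper": 0}, {"slide": [-5.4, -32.5, 0], "roll": -0.31, "gripper": 0}]}}

```text
clock: 19.97
position: [0.5204, 0.3061, 0.1326]
ee_rot: [0.972, 2.986, 0.002]
force: [-2.0, 0.9, -3.5]
width: 0.257
```

```bash
python3 -c "
from h import *
st()
im=cam('top');f=im['frame']
c=f[140:200,140:200];cv2.imwrite('pics/top10.png',cv2.resize(c,None,fx=10,fy=10,interpolation=cv2.INTER_CUBIC))"
```

```text
clk 19.97 pos [0.5204 0.3061 0.1326] wrench yaw -0.630 (turned 1.181) sock err mm [0.3 2.9] in tool [-1.4 -2.5 -0. ] Ftool [ 2.12 -0.42  3.54] Ttool [0.152 0.564 0.081] w 0.257 q [-0.72  0.49  0.15  1.75 -0.09  0.91  0.4 ]
```

View pics/top10.png

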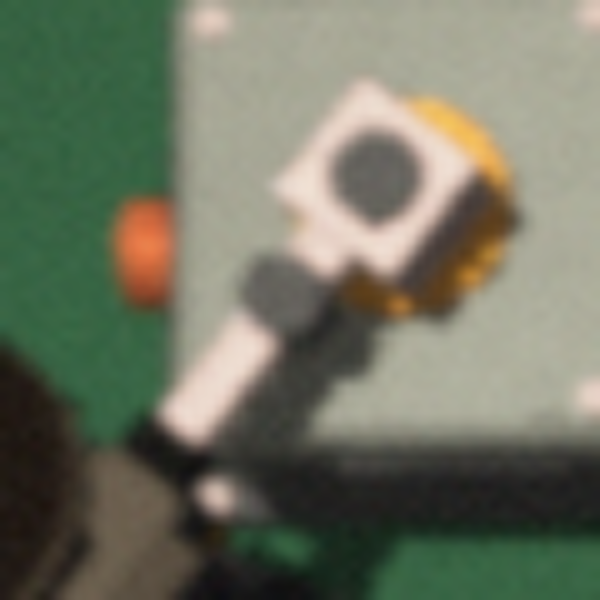

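Call:
{"op": "jog_arm", "data": {"increments": [{"slide": [0.5, 0, 0], "roll": 0, "gripper": 0}, {"slide": [0.7, 0, -2], "roll": 0, "gripper": 0}, {"slide": [0.7, 0, -5], "roll": 0, "gripper": 0}, {"slide": [0.7, 0, -9], "roll": 0, "gripper": 0}, {"slide": [0.7, 0, -13], "roll": 0, "gripper": 0}, {"slide": [0.7, 0, -17], "roll": 0, "gripper": 0}, {"slide": [0.7, 0, -22], "roll": 0, "gripper": 0}, {"slide": [0.7, 0, -32], "roll": 0, "gripper": 0}, {"slide": [0.7, 0, -44], "roll": 0, "gripper": 0}, {"slide": [0.7, 0, -50], "roll": 0, "gripper": 0}]}}

```text
clock: 20.85
position: [0.5198, 0.3067, 0.1843]
ee_rot: [0.971, 2.987, 0.003]
force: [1.2, 0.2, -3.2]
width: 0.258
```

Run:
```python
from h import *
st()
im=cam('scene');f=im['frame']
c=f[110:210,225:345];cv2.imwrite('pics/s11.png',cv2.resize(c,None,fx=6,fy=6,interpolation=cv2.INTER_CUBIC))
# tray: wrench placed along tray x, centre; tray yaw
t=np.load('top.npy',allow_pickle=True).item()
c=[(285.2,142.3),(344,135.5),(361,242),(300,250)]
```

```text
clk 20.85 pos [0.5198 0.3067 0.1843] wrench yaw -0.628 (turned 1.180) sock err mm [-0.1  3.6] in tool [-2.2 -2.8 -0. ] Ftool [-0.87  0.85  3.19] Ttool [-0.01  -0.1    0.049] w 0.258 q [-0.73  0.44  0.16  1.69 -0.08  1.02  0.39]
```

View pics/s11.png

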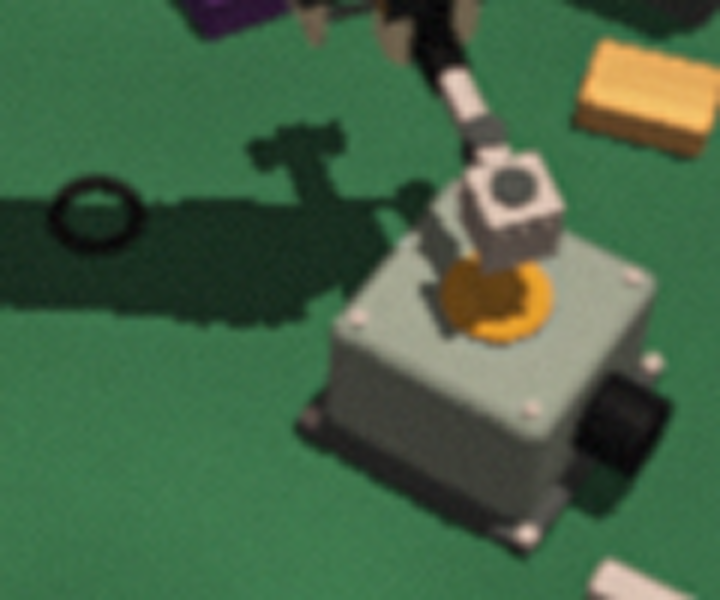

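```bash
python3 -c "
from h import *
go(.527,-.237,.16,187.5)"
```

```text
clock 20.90 pos [0.5202 0.307  0.185 ] yaw 143.99 tilt [ 0.0029  0.0021 -1.    ] F [ 0.82  0.66 -2.48] T [-0.018 -0.061 -0.009] w 0.260
slide mm [-325.2 -436.2   23.9] roll -0.7593 q [-0.73  0.43  0.16  1.69 -0.08  1.02  0.39]
```

Call:
{"op": "jog_arm", "data": {"increments": [{"slide": [-8, -11, 0], "roll": 0, "gripper": 0}, {"slide": [-24, -32, 0], "roll": -0.04, "gripper": 0}, {"slide": [-44, -59, 0], "roll": -0.09, "gripper": 0}, {"slide": [-66, -88, 0], "roll": -0.15, "gripper": 0}, {"slide": [-88, -118, 0], "roll": -0.21, "gripper": 0}, {"slide": [-110, -148, 0], "roll": -0.27, "gripper": 0}, {"slide": [-132, -177, 0], "roll": -0.33, "gripper": 0}, {"slide": [-154, -207, 0], "roll": -0.39, "gripper": 0}, {"slide": [-176, -236, 0], "roll": -0.45, "gripper": 0}, {"slide": [-198, -266, 0], "roll": -0.5, "gripper": 0}]}}

```text
clock: 21.73
position: [0.5224, -0.0274, 0.1822]
ee_rot: [0.197, 3.135, -0.0]
force: [1.5, 0.3, -3.7]
width: 0.258
```

```bash
python3 -c "
from h import *
go(.527,-.237,.16,187.5)"
```

```text
clock 21.73 pos [ 0.5224 -0.0274  0.1822] yaw 172.82 tilt [ 1.e-04 -0.e+00 -1.e+00] F [ 1.5   0.26 -3.75] T [ 0.036 -0.099  0.046] w 0.258
slide mm [ -30.8 -207.4   22.2] roll -0.2563 q [-0.16  0.31  0.14  1.89 -0.05  0.94  1.45]
```

Call:
{"op": "jog_arm", "data": {"increments": [{"slide": [-4, -30, 2], "roll": -0.05, "gripper": 0}, {"slide": [-8, -60, 5], "roll": -0.1, "gripper": 0}, {"slide": [-13, -90, 10], "roll": -0.15, "gripper": 0}, {"slide": [-18, -120, 16], "roll": -0.2, "gripper": 0}, {"slide": [-22, -150, 22], "roll": -0.23, "gripper": 0}, {"slide": [-26, -175, 30], "roll": -0.25, "gripper": 0}, {"slide": [-29, -192, 40], "roll": -0.25, "gripper": 0}, {"slide": [-30, -198, 55], "roll": -0.25, "gripper": 0}, {"slide": [-30, -198, 70], "roll": -0.25, "gripper": 0}, {"slide": [-30, -198, 80], "roll": -0.25, "gripper": 0}]}}

```text
clock: 22.57
position: [0.5261, -0.2264, 0.1007]
ee_rot: [0.188, -3.134, -0.0]
force: [-0.0, -0.2, -3.9]
width: 0.258
```

Run:
```python
from h import *
go(.527,-.237,.022,187.5)
for n in ['scene','top']:
    im=cam(n);f=im['frame']
    c=f[150:300,140:300] if n=='scene' else f[115:265,225:385];cv2.imwrite(f'pics/{n}12.png',cv2.resize(c,None,fx=4,fy=4,interpolation=cv2.INTER_CUBIC))
```

```text
clock 22.57 pos [ 0.5261 -0.2264  0.1007] yaw -173.13 tilt [-1.7e-03  2.0e-04 -1.0e+00] F [-0.01 -0.15 -3.94] T [0.052 0.087 0.071] w 0.258
slide mm [  0.2 -10.7  78.7] roll -0.0111 q [ 0.21  0.49  0.14  1.85 -0.09  0.81  2.09]
```

View pics/scene12.png

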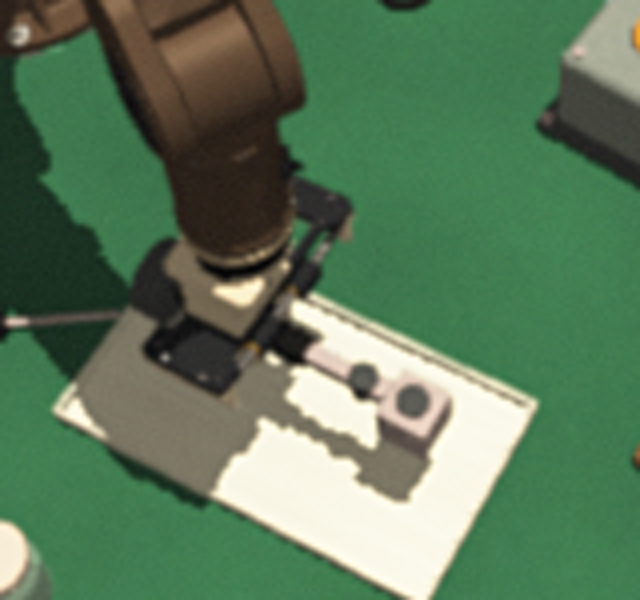

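View pics/top12.png

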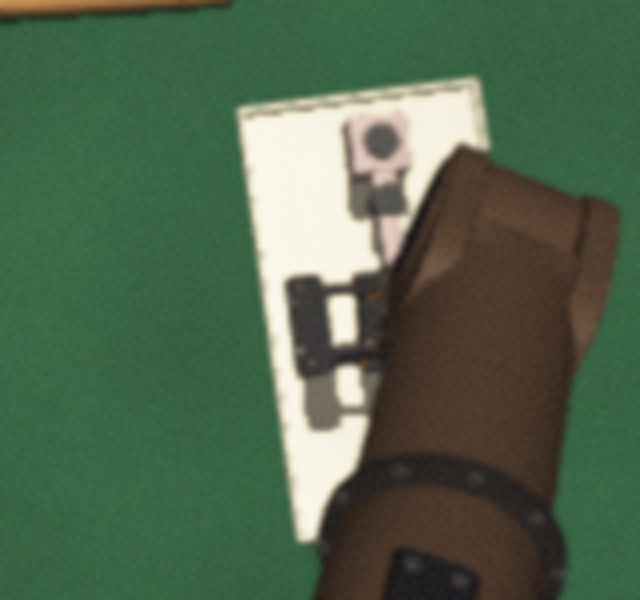

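Call:
{"op": "jog_arm", "data": {"increments": [{"slide": [0, -3, 5], "roll": -0.01, "gripper": 0}, {"slide": [0, -6, 15], "roll": -0.01, "gripper": 0}, {"slide": [0, -9, 27], "roll": -0.01, "gripper": 0}, {"slide": [0, -9, 39], "roll": -0.01, "gripper": 0}, {"slide": [0, -9, 51], "roll": -0.01, "gripper": 0}, {"slide": [0, -9, 60], "roll": -0.01, "gripper": 0}, {"slide": [0, -9, 66], "roll": -0.01, "gripper": 0}, {"slide": [0, -9, 70], "roll": -0.01, "gripper": 0}, {"slide": [0, -9, 70], "roll": -0.01, "gripper": 0}, {"slide": [0, -9, 70], "roll": -0.01, "gripper": 0}]}}

```text
clock: 23.5
position: [0.5286, -0.2344, 0.0323]
ee_rot: [-0.207, 3.135, -0.0]
force: [-0.0, -0.1, -4.0]
width: 0.26
```

```bash
python3 -c "
from h import *
go(.527,-.237,.0195,187.5)"
```

```text
clock 23.50 pos [ 0.5286 -0.2344  0.0323] yaw -172.45 tilt [ 1.e-04 -0.e+00 -1.e+00] F [-0.02 -0.08 -3.95] T [-0.003 -0.057 -0.001] w 0.260
slide mm [ 2.  -2.4 12.8] roll 0.0009 q [ 0.24  0.59  0.12  1.89 -0.1   0.67  2.12]
```

Call:
{"op": "jog_arm", "data": {"increments": [{"slide": [0, 0, 2], "roll": 0, "gripper": 0}, {"slide": [0, 0, 4], "roll": 0, "gripper": 0}, {"slide": [0, 0, 6], "roll": 0, "gripper": 0}, {"slide": [0, 0, 8], "roll": 0, "gripper": 0}, {"slide": [0, 0, 9], "roll": 0, "gripper": 0}, {"slide": [0, 0, 10], "roll": 0, "gripper": 0}, {"slide": [0, 0, 11], "roll": 0, "gripper": 0}, {"slide": [0, 0, 12], "roll": 0, "gripper": 0}, {"slide": [0, 0, 12.5], "roll": 0, "gripper": 0}, {"slide": [0, 0, 12.5], "roll": 0, "gripper": 0}]}}

```text
clock: 24.33
position: [0.5285, -0.2344, 0.0198]
ee_rot: [-0.207, 3.135, 0.0]
force: [0.3, 0.7, -3.1]
width: 0.256
```

```bash
python3 -c "
from h import *
go(.527,-.237,.0195,187.5)"
```

```text
clock 24.33 pos [ 0.5285 -0.2344  0.0198] yaw -172.46 tilt [ 0.  0. -1.] F [ 0.28  0.68 -3.14] T [ 0.023  0.022 -0.068] w 0.256
slide mm [ 1.8 -2.4  0.3] roll 0.0008 q [ 0.25  0.61  0.11  1.89 -0.11  0.65  2.13]
```

Call:
{"op": "jog_arm", "data": {"increments": [{"slide": [0, 0, 0.5], "roll": 0, "gripper": 0}, {"slide": [0, 0, 0.8], "roll": 0, "gripper": 0}, {"slide": [0, 0, 0.8], "roll": 0, "gripper": 0.27}, {"slide": [0, 0, 0.8], "roll": 0, "gripper": 0.3}, {"slide": [0, 0, 0.8], "roll": 0, "gripper": 0.35}, {"slide": [0, 0, 0.8], "roll": 0, "gripper": 0.45}, {"slide": [0, 0, 0.8], "roll": 0, "gripper": 0.6}, {"slide": [0, 0, 0.8], "roll": 0, "gripper": 0.8}, {"slide": [0, 0, 0.8], "roll": 0, "gripper": 0.9}, {"slide": [0, 0, 0.8], "roll": 0, "gripper": 0.9}]}}

```text
clock: 25.17
position: [0.5285, -0.2344, 0.0189]
ee_rot: [-0.207, 3.135, 0.0]
force: [-0.5, -0.1, -0.6]
width: 0.662
```

Call:
{"op": "jog_arm", "data": {"increments": [{"slide": [0, 0, 0], "roll": 0, "gripper": 0.9}, {"slide": [0, 0, 0], "roll": 0, "gripper": 0.9}, {"slide": [0, 0, -5], "roll": 0, "gripper": 0.9}, {"slide": [0, 0, -15], "roll": 0, "gripper": 0.9}, {"slide": [0, 0, -35], "roll": 0, "gripper": 0.9}, {"slide": [0, 0, -60], "roll": 0, "gripper": 0.9}, {"slide": [0, 0, -90], "roll": 0, "gripper": 0.9}, {"slide": [0, 0, -120], "roll": 0, "gripper": 0.9}, {"slide": [0, 0, -140], "roll": 0, "gripper": 0.9}, {"slide": [0, 0, -150], "roll": 0, "gripper": 0.9}]}}

```text
clock: 26.0
position: [0.5299, -0.235, 0.173]
ee_rot: [-0.206, 3.13, -0.003]
force: [-0.1, -0.7, -0.4]
width: 0.905
```

Run:
```python
from h import *
st()
im=cam('scene');cv2.imwrite('pics/s13.png',im['frame'][120:320,100:350].repeat(3,0).repeat(3,1))
im=cam('wrist');cv2.imwrite('pics/w13.png',im['frame'])
```

```text
clk 26.00 pos [ 0.5299 -0.235   0.173 ] wrench yaw 0.131 (turned 0.420) sock err mm [  35.5 -437.5] in tool [-22.2 438.4  -0.9] Ftool [ 0.17 -0.69  0.42] Ttool [-0.104  0.025 -0.027] w 0.905 q [ 0.22  0.41  0.15  1.77 -0.07  0.97  2.1 ]
```

View pics/s13.png

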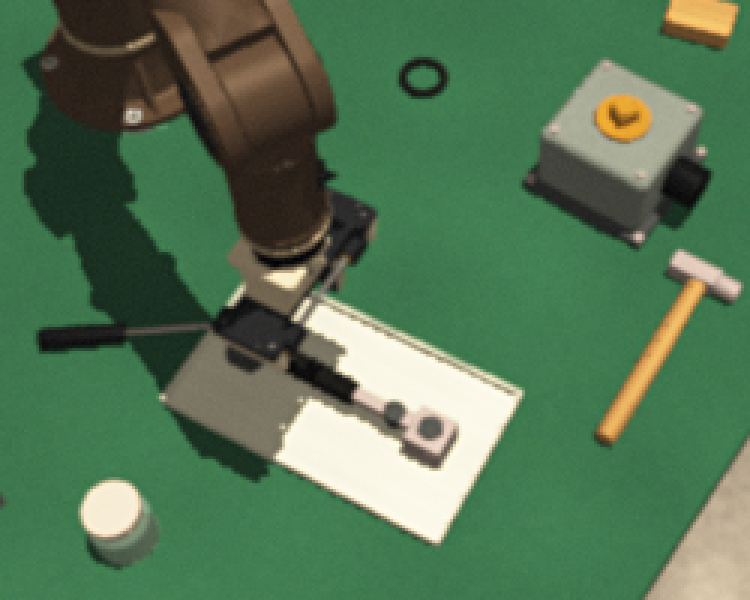

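View pics/w13.png

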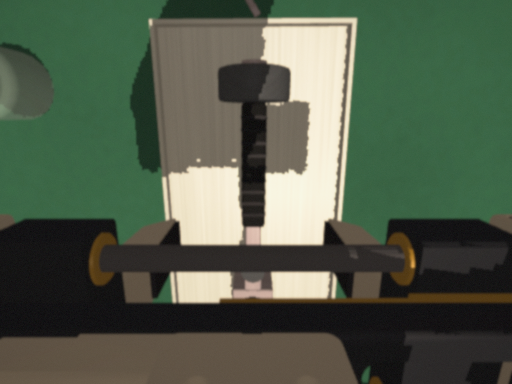

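Run:
```python
from h import *
im=cam('top');f=im['frame'];c=f[145:175,165:195];a=cv2.resize(c,None,fx=12,fy=12,interpolation=cv2.INTER_CUBIC)
f0=cv2.imread('pics/top0.png')[145:175,165:195];b=cv2.resize(f0,None,fx=12,fy=12,interpolation=cv2.INTER_CUBIC)
cv2.imwrite('pics/plug14.png',np.hstack([b,a]))
cv2.imwrite('pics/top14.png',f[115:265,130:390].repeat(3,0).repeat(3,1))
```

```text
(no output)
```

View pics/plug14.png

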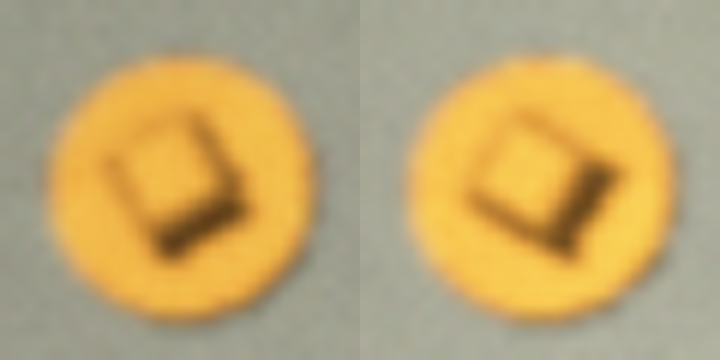

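View pics/top14.png

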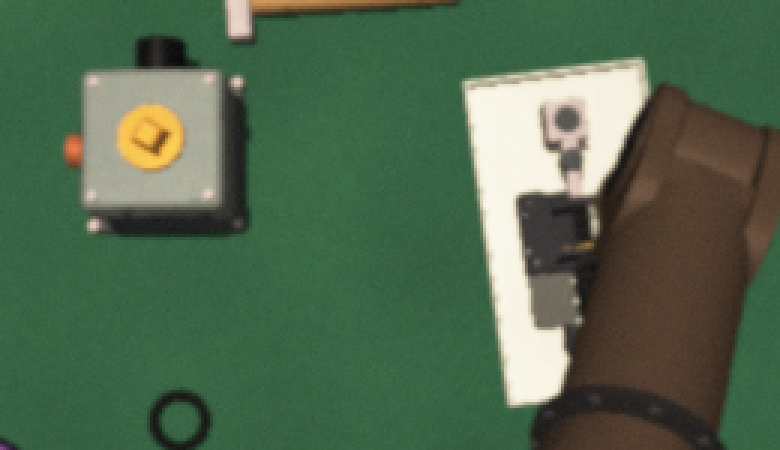

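```bash
python3 -c "
from h import *
s=arm.observe();print(s['clock'],s['force'],s['dq'].round(3));print(arm.sign_off())"
```

```text
26.15 [ 0.37314228  0.75962379 -0.74024615] [ 0.002  0.032 -0.005  0.03  -0.002 -0.011  0.003]
the job is handed in; nothing more can be done
None
```

The plug is tightened, the wrench clicked, and it now lies released in the drip tray. I handed the job in at 26 s of the 72 s allowed; the sign-off gave no verdict.

- **Fitting and tightening:** The socket went right down over the plug's head with no sign of contact force. I turned it clockwise until the load reached about 0.58 N m at the hinge, which showed the plug had seated. I then turned about the hinge until the handle broke over, by about 0.2 rad in the top view (the limit is 0.34 rad).
- **Lifting off and laying down:** I eased back until the hinge was straight, keeping within the socket's play, and lifted straight off. The wrench then went gently into the tray, and the forces I read were only a few newtons.
- **Last checks:** In the last pictures the wrench lies in the tray with its socket and knob inside it, and the gripper is clear. The bystanders visible there show no sign of having moved.
- **Plug angle:** The head had turned about 59° (1.04 rad) clockwise between the first and last pictures. The turn of the socket, less its play, suggested about 1.1 rad. Either figure adds to an unknown start of 0 to 0.5 rad, so the plug should be past 1.04 rad. I could not read its angle directly, so at the lower figure the margin depends on where it started.
- **What disagreed:** The cameras and the arm's own position differed by 2 to 3 mm on where the socket was. The wrench also sat about 1° off in the grip. I corrected both by feel while turning.

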